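Uncover the specimen carrier and press it onto the plate

ROBOT

A 6-joint arm with a two-finger parallel gripper is mounted at the origin on a cart in front of the work surface, level with it; the furniture and walls round the work are solid. World frame = base frame: x ahead of the robot, y to its left, z up, the work surface at z = 0. Lengths are in m, angles in rad, forces in N, time in s.
With the tool pointing down it reaches from about 0.25 to 0.775 m from the base axis. Payload 4 kg.
Tool frame: the origin (TCP) lies midway between the tips of the shut fingers; the grasp point (between the pads) lies 19 mm behind it; z points along the fingers, x is the direction in which the jaws open and shut, and the axes are right-handed (so a half turn about z gives the same grasp; the last joint's range is limited). The gripper opens to 94 mm and grips with 3 to 60 N. Pads are 16 mm wide; open, the fingers measure 119 mm over their backs; the gripper's body (75 mm by 177 mm) begins 78 mm behind the grasp point.
Start: joints at [-1.399, 0.087, 1.371, -0, 1.684, -0.103], TCP at [0.149, -0.529, 0.206] pointing down, gripper open.
Joint ranges: [-3.1, 3.1], [-0.76, 2.03], [0.27, 2.55], [-1.08, 4.22], [0.17, 2.65], [-2.57, 2.57]. Speed limits (rad/s): [2.79, 2.79, 3.14, 3.14, 3.14, 3.14].

INTERFACE

Orientations are given as [roll, pitch, yaw] about the fixed x, y, z axes, in that order (R = Rz(yaw) Ry(pitch) Rx(roll)).
In Python, from bench import * gives the robot as it stands.
- The arm moves only by the tool send_rows, never from a script. Its argument "rows" is one flat list of numbers, 7 for each row, row after row: the shift along the world's x, y, z in mm, then the turn, a rotation vector about the world's x, y, z in degrees, then the opening, from 0 (shut) to 1 (fully open). A call has exactly 8 rows; each row shifts and turns the commanded pose from where the row before left it; what a row does not reach is not made up. A row lasts 1/8 s, in which the tool goes at most 62.5 mm and 10.7 degrees, less where a joint would pass 70% of its speed; a pose out of reach is approached as far as the arm can. A call is refused whole if a number of a shift passes 62.5 or a number of a turn 10.7, either way. A call with a gripper value outside its range is refused whole. The fingers move at their own pace and stop on an object; the grip force is fixed at half the most. Time passes only in rows, so rows that do not move let the fingers close, or fill a call up. It gives the time, the measured TCP pose, the force and the opening at its end, in the units of the state.
- get_obs(): the state, without advancing time (a new reading comes with each control period).
- snapshot(name): name is "side" or "top" or "wrist"; returns a dict with "color" (400x640x3 uint8, red, green, blue), "intrinsics" (3x3 intrinsics, pixels), "rvec" (rotation vector, rad) and "tvec" (3), from world to camera coordinates, as OpenCV has them; the wrist camera has in their place "T_tool_cam" (4x4, takes a point from camera to tool coordinates, whose origin is the TCP and whose axes are the tool frame's). Camera axes: x right, y down, z forward; pixel columns grow to the right and rows downward; lengths in m; the calibration is good to about 2 mm. A picture is of the moment at which its call begins: read the wrist's pose just before it. There is no depth.
- close_job(): hands the job in, once; it reports no verdict.
The state is a dict: "time": time; "joint_positions": joint angles; "qvel": joint speeds; "joint_torque": joint torques, N m; "tool_pos": TCP position; "ee_rot": TCP orientation; "wrist_force": force on the tool from outside, world axes, zero at the start; "wrist_torque": the same for the moment, N m; "width": finger opening in m.
Only numpy, scipy, OpenCV 4.12 (cv2) and the standard library are available. Lean on these libraries where they do the work, as an engineer would, in place of code of your own. Each camera call takes 0.05 s, during which the arm holds its last target.

TASK

Lift the round cover off the sloping inspection stand by its knob without pulling the carrier block off its studs, and set the cover down, knob up, on the bare worktop. Then take the carrier block off the stand and press it fully home, flat, on the two studs of the flat plate on the worktop. Set things down gently rather than dropping them, and leave the canister, the vial and the specimen mount where they are.

Things in the scene. Friction and masses are not known exactly. Their poses are not given: they have to be found in the camera images.
- stand: Fixed grey inspection stand. Origin under it at worktop level; x to its back, y left, z up. Foot 130 x 130 x 8 mm (x -70 to +60). Two 14 mm posts at x +50, y +-50 carry a lamp hood: x -20 to +65, y +-65, z 268 to 292 mm. The hood hangs over the knob, so a gripper pointing straight down hits it: come from the front along the slope's normal (30 deg from vertical).
- seat: Sloping seat, fixed on the stand. Origin: centre of the top of its 76 mm round disc, 57 mm over the stand's origin. z: the slope's normal, leaning 30 deg to the stand's front; x up the slope; y left. Disc 8 mm proud of a 104 mm square slab. Two studs on the disc at x +-15, 9 mm thick tapering to 6, 8 mm high, hold the carrier; the cover stands round the disc on the slab, 2 mm play.
- cover: Loose round aluminium cover, open below: 88 mm outside, 80 inside, 47 high, about 140 g. Black cylindrical knob on top, 20 mm across, 28 high (47 to 75 mm above the rim). Origin: centre of the lower rim; z along its axis to the knob. No catch; draw it about 45 mm along its axis to clear the carrier.
- carrier: Loose aluminium block 52 (x) x 32 (y) x 28 (z) mm, about 100 g, with a black disc 25 mm across, 3 high, on top. Origin: centre of underside; z out of its top. Two square sockets 10.5 mm wide, 12 deep, in the underside at x +-15 fit the studs with 1.5 mm play; no catch. Same either way round. Hidden under the cover at the start.
- plate: Fixed flat aluminium plate lying on the worktop, to the left or the right of the stand, 84 mm (x) x 64 mm (y) x 10 mm, with two studs just like the seat's at x = +-15 mm. Origin: centre of its underside; z up.
- plate_top (a point): Centre of the plate's upper face, between its two studs, 10 mm above the worktop; axes as the plate's. The carrier's origin comes here when it is home.
- canister: Bystander: black screw canister, 40 mm across, 72 mm high, standing on the worktop on the other side of the stand from the plate. Origin under its centre.
- vial: Bystander: small capped glass vial, 24 mm across, 52 mm high, at the left behind. Origin under its centre.
- mount: Bystander: round black specimen mount, 30 mm across, 18 mm high, at the front left. Origin under its centre.
- mouse: Fixed computer mouse left of the stand, 118 x 58 x 38 mm. Origin under its centre. Its thin fixed lead leaves its far end and runs back to the monitor along about y = 0.02 to 0.10, left of the stand. Other fixed clutter: a keyboard beyond x = 0.69 at the left, a caliper nearer than x = 0.37, a small press at the right beyond x = 0.6.
Mind the look-alikes: they are no part of the job. Of the things that look like the cover, the smaller one is meant.

How it is judged:
On the way, in this order (a step that is already met when the one before it is completed fails the run):
1. the cover is lifted clear of the carrier, which is still on the stand's studs (distance between cover and seat above 0.07 m and distance between carrier and seat below 0.004 m and contact force between cover and carrier below 0.1 N and contact force between the fingers and cover above 0.3 N), for 0.1 s.
2. the cover stands knob up on the bare worktop, released, the carrier still on the stand's studs (height (world z) of cover between -0.004 and 0.004 m and angle between cover's own z axis and vertical below 0.08 rad and contact force between the fingers and cover below 0.1 N and linear speed of cover below 0.03 m/s and distance between carrier and seat below 0.004 m), for 0.2 s.
At the end, for the whole second after the job is handed in: Cover knob up, at rest and released on the bare worktop (rim within 4 mm of it, tilt under 0.08 rad, 80 mm or more from the plate's centre); carrier at rest on the plate's studs: within 2 mm of the face, centred within 4 mm, in line within 0.1 rad, level within 0.06 rad (height (world z) of cover between -0.004 and 0.004 m and angle between cover's own z axis and vertical below 0.08 rad and contact force between the fingers and cover below 0.1 N and linear speed of cover below 0.03 m/s and horizontal distance between carrier and plate_top below 0.004 m and z of carrier in the frame of plate_top between -0.002 and 0.002 m and angle between the x axis of carrier and the x axis of plate, either way round below 0.1 rad and angle between carrier's own z axis and vertical below 0.06 rad and linear speed of carrier below 0.02 m/s and horizontal distance between cover and plate_top above 0.08 m); the robot touches nothing.
It fails at once if a bystander (canister, vial or mount) is pushed more than 20 mm or tipped (distance of any of canister, vial, mount from where it was at the start of the episode above 0.02 m or angle between any of canister, vial, mount's own z axis and vertical above 0.5 rad).
It fails at once if the cover is dropped (falls freely faster than 0.5 m/s) (linear speed of cover above 0.5 m/s and contact force between the fingers and cover below 0.05 N).
It fails at once if the carrier is dropped (falls freely faster than 0.5 m/s) (linear speed of carrier above 0.5 m/s and contact force between the fingers and carrier below 0.05 N).
It also fails if it takes over 64 s, if anything falls off the work surface, if the arm or the gripper's body presses on something with over 40 N, if the wrist force passes 120 N, or if a joint passes its speed limit or range.

## Working session

There is one attempt and no reset: what is moved stays moved. The work goes in short steps, Python scripts to look and compute and a tool call to move; the robot and the scene stay as the last step left them, time stands still between calls to the robot, and variables do not carry over. Pictures are saved under pics/ and viewed, and the job is handed in when it is done.

Besides the shell and the picture viewer there is one more tool, called after "Call:" as name(argument=value, ...) on one line, values as JSON. send_rows: Moves the arm, as the interface text tells. Its arguments: {"type":"object","properties":{"rows":{"type":"array","items":{"type":"number"}}},"required":["rows"]}

```bash
ls; mkdir -p pics; python3 - <<'E'
from bench import *
import cv2
o=get_obs(); print({k:o[k] for k in('time','tool_pos','ee_rot','width')})
for n in('side','top','wrist'):
    s=snapshot(n); cv2.imwrite(f'pics/{n}0.png',s['color'][:,:,::-1])
    print(n,[ (k,s[k]) for k in s if k!='color'])
E
```

```text
pics
{'time': 0.0, 'tool_pos': array([ 0.14913335, -0.52883049,  0.20432192]), 'ee_rot': array([-3.14136317e+00,  2.18431535e-03, -1.29606170e+00]), 'width': 0.09373659911504785}
side [('intrinsics', array([[383.66829199,   0.        , 315.33886338],
       [  0.        , 383.66829199, 192.72179243],
       [  0.        ,   0.        ,   1.        ]])), ('rvec', array([ 0.31723088, -2.76524046,  1.26695406])), ('tvec', array([0.50132004, 0.16637196, 0.9634765 ]))]
top [('intrinsics', array([[441.20548344,   0.        , 322.71078583],
       [  0.        , 441.20548344, 201.07911279],
       [  0.        ,   0.        ,   1.        ]])), ('rvec', array([ 1.9766748 , -2.22037615,  0.25394674])), ('tvec', array([0.04680914, 0.54780196, 1.07071214]))]
wrist [('intrinsics', array([[353.318319  ,   0.        , 317.67738328],
       [  0.        , 353.318319  , 202.76766649],
       [  0.        ,   0.        ,   1.        ]])), ('T_tool_cam', array([[ 9.99999850e-01,  4.94276358e-04, -2.36989842e-04,
         1.19447404e-03],
       [-4.04959277e-04,  9.57535351e-01,  2.88315606e-01,
        -8.40566173e-02],
       [ 3.69433739e-04, -2.88315466e-01,  9.57535407e-01,
        -1.78202686e-01],
       [ 0.00000000e+00,  0.00000000e+00,  0.00000000e+00,
         1.00000000e+00]]))]
```

View pics/side0.png

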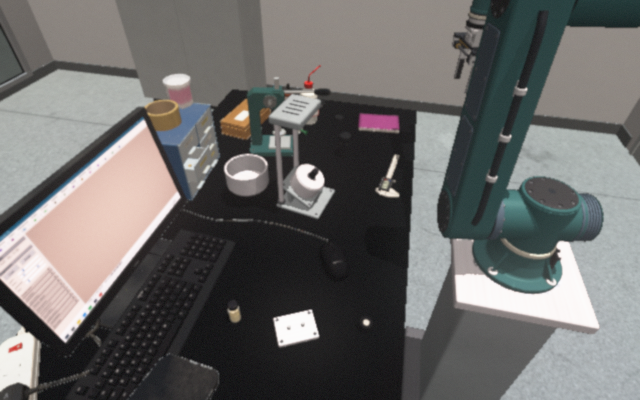

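View pics/top0.png

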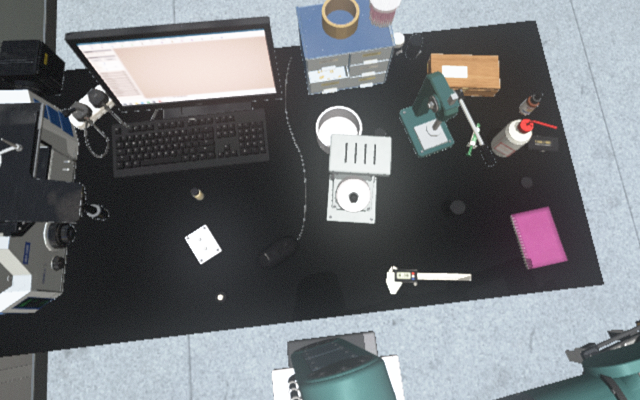

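View pics/wrist0.png

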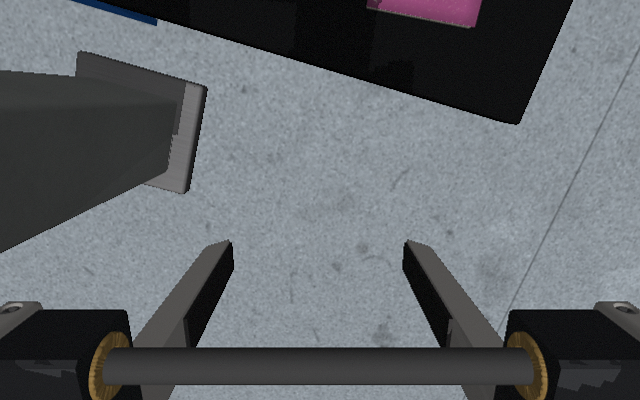

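The side view shows the stand with its cover at (308,180) and the plate at (297,328). In the top view the cover knob is at (353,197), the plate at (203,244), the vial at (197,194), the mount at (220,297) and the canister at (458,207). I'll zoom in next.

```bash
cat > h.py <<'E'
import numpy as np, cv2
from scipy.spatial.transform import Rotation as Rn
def cam(s,obs=None):
    K=s['intrinsics']
    if 'rvec' in s:
        R,_=cv2.Rodrigues(np.array(s['rvec'],float)); t=np.array(s['tvec']).ravel()
        return K,R,t
    Rt=Rn.from_euler('xyz',obs['ee_rot']).as_matrix(); T=np.eye(4);T[:3,:3]=Rt;T[:3,3]=obs['tool_pos']
    M=np.linalg.inv(T@s['T_tool_cam']); return K,M[:3,:3],M[:3,3]
def ray(c,uv):
    K,R,t=c; d=np.linalg.solve(K,[uv[0],uv[1],1.]); d=R.T@d; return -R.T@t,d/np.linalg.norm(d)
def onz(c,uv,z):
    o,d=ray(c,uv); return o+d*(z-o[2])/d[2]
def tri(pairs):
    A=np.zeros((3,3));b=np.zeros(3);rs=[ray(c,uv) for c,uv in pairs]
    for o,d in rs:
        P=np.eye(3)-np.outer(d,d);A+=P;b+=P@o
    p=np.linalg.solve(A,b); return p,[np.linalg.norm((np.eye(3)-np.outer(d,d))@(p-o)) for o,d in rs]
def proj(c,p):
    K,R,t=c; q=K@(R@np.asarray(p)+t); return q[:2]/q[2]
def save(n,img,box=None,k=1):
    if box: img=img[box[1]:box[3],box[0]:box[2]]
    img=cv2.resize(img,None,fx=k,fy=k,interpolation=cv2.INTER_CUBIC); cv2.imwrite('pics/'+n,img[:,:,::-1])
E
python3 - <<'E'
from h import *
a=cv2.imread('pics/side0.png')[:,:,::-1];b=cv2.imread('pics/top0.png')[:,:,::-1]
save('s_stand.png',a,(250,80,350,230),4);save('t_stand.png',b,(300,90,410,240),4)
p=cv2.hconcat([cv2.resize(x,(400,400),interpolation=cv2.INTER_CUBIC) for x in (a[295:360,260:330],b[215:275,170:240])])
save('plate.png',p)
E
```

```text
(no output)
```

View pics/s_stand.png

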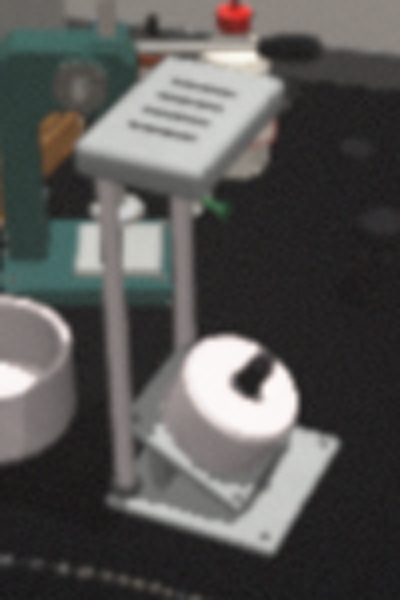

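View pics/t_stand.png

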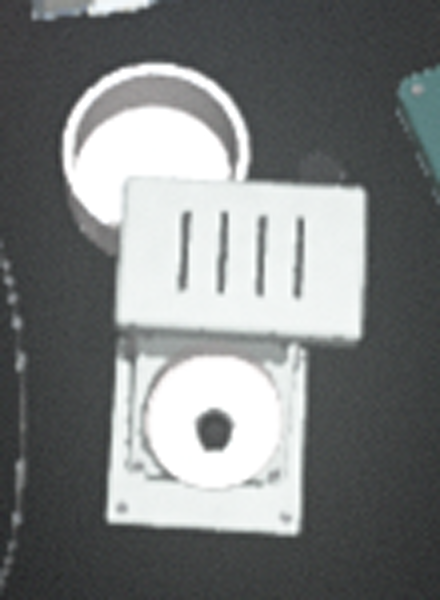

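View pics/plate.png

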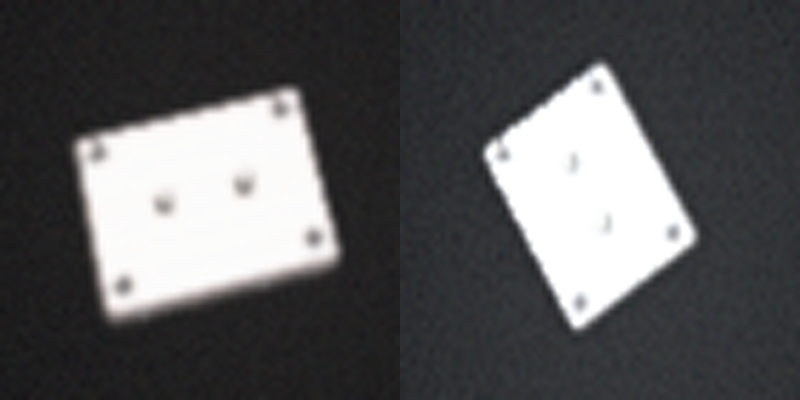

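```bash
python3 - <<'E'
from bench import *
from h import *
S=snapshot('side');T=snapshot('top');cs=cam(S);ct=cam(T)
ts=lambda u,v:(u/4+300-.4,v/4+90-.4); ss=lambda u,v:(u/4+250-.4,v/4+80-.4)
FL,FR=onz(ct,ts(107,522),.008),onz(ct,ts(299,533),.008)
print('top FL FR',FL,FR,np.linalg.norm(FL-FR))
sFL,sFR,sBL=[onz(cs,ss(*p),.008) for p in((272,551),(339,441),(109,500))]
print('side',sFL,sFR,sBL,np.linalg.norm(sFL-sFR),np.linalg.norm(sFL-sBL))
print('knob', tri([(ct,ts(214,425)),(cs,ss(257,367))]))
print('cam pos',ray(ct,(0,0))[0],ray(cs,(0,0))[0])
pt=lambda u,v:((u-400)*70/400+170-.4,v*60/400+215-.4); ps=lambda u,v:(u*70/400+260-.4,v*65/400+295-.4)
C=[onz(ct,pt(*p),.01) for p in((605,62),(697,238),(577,330),(484,152))]
D=[onz(cs,ps(*p),.01) for p in((75,143),(298,90),(340,258),(108,315))]
for q in(C,D):
    q=np.array(q);print(q.round(4),q.mean(0),[np.linalg.norm(q[i]-q[i-1]) for i in range(4)])
    for i in range(4): v=q[i]-q[i-1];print(np.degrees(np.arctan2(v[1],v[0])).round(1))
for n,u,v in(('vial',197,194),('mount',220,297),('can',458,207),('mouse',280,252)):print(n,onz(ct,(u,v),.03))
print('side vial,mount',onz(cs,(234,318),.0),onz(cs,(366,325),.0))
E
```

```text
top FL FR [ 0.5096611  -0.02180182  0.008     ] [ 0.48736663 -0.14819654  0.008     ] 0.1283458917872509
side [ 0.51289632 -0.02218819  0.008     ] [ 0.48963961 -0.14801108  0.008     ] [ 0.6372809  -0.04574332  0.008     ] 0.1279541881359571 0.12659528751211577
knob (array([ 0.54165924, -0.0919319 ,  0.11082476]), [np.float64(0.0012689739504635413), np.float64(0.001268973950463639)])
cam pos [0.28948853 0.00765878 1.1682638 ] [0.35895327 0.71766112 0.75060205]
[[0.5365 0.2998 0.01  ]
 [0.461  0.2615 0.01  ]
 [0.4313 0.3184 0.01  ]
 [0.5067 0.3576 0.01  ]] [0.48386734 0.30934691 0.01      ] [np.float64(0.06503020191977545), np.float64(0.08464086989566554), np.float64(0.06413742517084292), np.float64(0.08499681469802271)]
-62.7
-153.1
117.6
27.5
[[0.5393 0.301  0.01  ]
 [0.4628 0.2617 0.01  ]
 [0.4335 0.3201 0.01  ]
 [0.509  0.3582 0.01  ]] [0.48615815 0.31026366 0.01      ] [np.float64(0.06475446221029121), np.float64(0.08609397934669945), np.float64(0.06540738364681872), np.float64(0.08457863013581257)]
-62.1
-152.8
116.6
26.8
vial [0.6157837  0.31286686 0.03      ]
mount [0.34055189 0.26850787 0.03      ]
can [ 0.50007241 -0.3703631   0.03      ]
mouse [0.43617657 0.10742134 0.03      ]
side vial,mount [0.62324429 0.31487647 0.        ] [0.34230367 0.26620041 0.        ]
```

```bash
cat >> h.py <<'E'
def Rlean(yaw,lean): # degrees; tool x = right of frame, z leaning outward
    return (Rn.from_euler('z',yaw,degrees=True)*Rn.from_euler('y',-lean,degrees=True)).as_matrix()@np.array([[0,-1,0],[-1,0,0],[0,0,-1.]])
def delta(obs,p,R):
    Rc=Rn.from_euler('xyz',obs['ee_rot']); rv=(Rn.from_matrix(R)*Rc.inv()).as_rotvec(degrees=True)
    d=(np.array(p)-obs['tool_pos'])*1e3
    print('shift mm',d.round(1),'turn deg',rv.round(2),'|',np.linalg.norm(d).round(),np.linalg.norm(rv).round(1))
YAW=-10.2; seat=np.array([.5688,-.0974,.057])
X=np.array([np.cos(np.radians(YAW)),np.sin(np.radians(YAW)),0]);N=-.5*X+np.array([0,0,.8660254])
E
python3 - <<'E'
from bench import *
from h import *
o=get_obs();R=Rlean(YAW,40)
g=seat+42*1e-3*N; print(g,R)
p=g-R[:,2]*.12; print(p); delta(o,p,R)
E
```

```text
[ 0.54813189 -0.09368122  0.09337307] [[-0.17708474 -0.75393758  0.63262874]
 [-0.98419561  0.13565478 -0.11382788]
 [ 0.         -0.64278761 -0.76604444]]
[ 0.47221644 -0.08002188  0.1852984 ]
shift mm [323.  449.1 -19.6] turn deg [  1.9  -40.28 -24.89] | 554.0 47.4
```

Call:
send_rows(rows=[20, 28, 0, 0.1, -2.5, -1.55, 1, 20, 28, 0, 0.1, -2.5, -1.55, 1, 20, 28, 0, 0.1, -2.5, -1.55, 1, 20, 28, 0, 0.1, -2.5, -1.55, 1, 20, 28, 0, 0.1, -2.5, -1.55, 1, 20, 28, 0, 0.1, -2.5, -1.55, 1, 20, 28, 0, 0.1, -2.5, -1.55, 1, 20, 28, 0, 0.1, -2.5, -1.55, 1])

```text
time: 1.25
tool_pos: [0.3097, -0.3044, 0.2055]
ee_rot: [-2.794, -0.043, -1.523]
wrist_force: [0.3, 0.2, 0.8]
width: 0.0942
```

Call:
send_rows(rows=[20, 28, 0, 0.1, -2.5, -1.55, 1, 20, 28, 0, 0.1, -2.5, -1.55, 1, 20, 28, 0, 0.1, -2.5, -1.55, 1, 20, 28, 0, 0.1, -2.5, -1.55, 1, 20, 28, 0, 0.1, -2.5, -1.55, 1, 20, 28, 0, 0.1, -2.5, -1.55, 1, 20, 28, 0, 0.1, -2.5, -1.55, 1, 20, 28, 0, 0.1, -2.5, -1.55, 1])

```text
time: 2.25
tool_pos: [0.4695, -0.0805, 0.2057]
ee_rot: [-2.446, -0.006, -1.75]
wrist_force: [-0.1, -1.2, -1.2]
width: 0.094
```

```bash
python3 - <<'E'
from bench import *
from h import *
o=get_obs();R=Rlean(YAW,40)
print(o['time'],o['tool_pos'],o['ee_rot'],o['qvel'].round(3),o['joint_positions'].round(2))
g=seat+42*1e-3*N; p=g-R[:,2]*.12; delta(o,p,R)
s=snapshot('wrist'); save('w1.png',s['color'])
s=snapshot('side'); save('s1.png',s['color'],(200,50,400,250),3)
E
```

```text
2.25 [ 0.46949835 -0.08050013  0.20573849] [-2.44645018 -0.00566406 -1.75049856] [ 1.112  0.056  0.121 -0.704 -0.73   1.389] [-0.38 -0.63  2.08  0.15  1.01  1.33]
shift mm [  2.7   0.5 -20.4] turn deg [ 0.29 -0.23  0.1 ] | 21.0 0.4
```

View pics/w1.png

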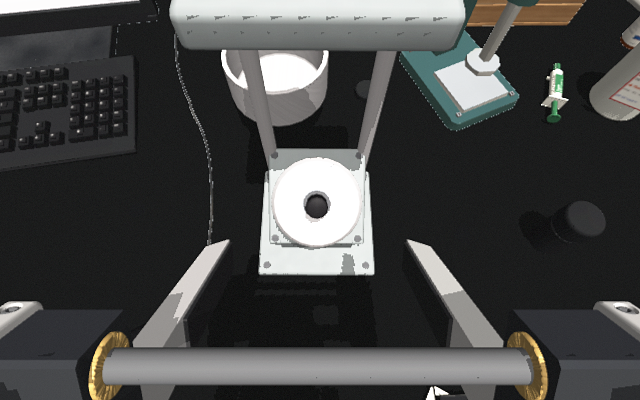

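View pics/s1.png

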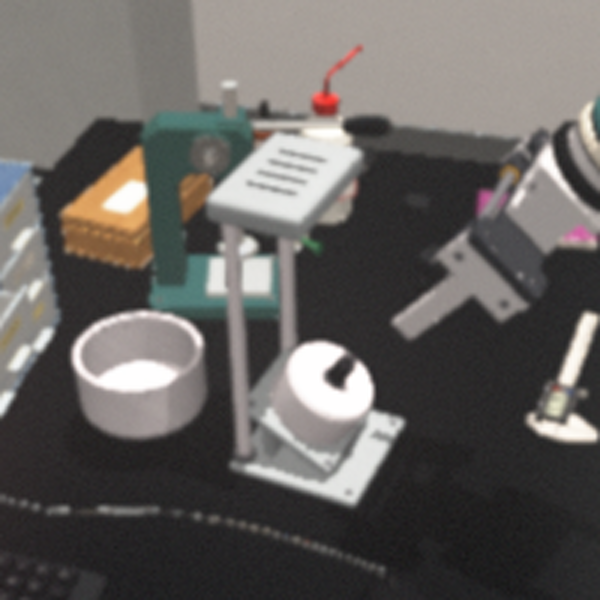

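```bash
python3 - <<'E'
from bench import *
from h import *
o=get_obs();print(o['time'],o['tool_pos'],o['ee_rot'],abs(o['qvel']).max())
s=snapshot('wrist');np.savez('w2.npz',img=s['color'],p=o['tool_pos'],r=o['ee_rot'])
im=s['color']; save('w2.png',im,(240,140,400,290),5)
g=im.max(2); m=(g[175:235,285:350]<140).astype(np.uint8)
n,l,st,c=cv2.connectedComponentsWithStats(m); print(st,c)
E
```

```text
2.35 [ 0.46931052 -0.07735675  0.20435788] [-2.44985573 -0.00519104 -1.74193649] 0.09303912187130942
[[   0    0   65   60 3431]
 [  23   16   25   26  465]
 [   0   56    1    1    1]
 [   2   57    2    2    3]] [[31.58758379 29.5406587 ]
 [35.30107527 28.96344086]
 [ 0.         56.        ]
 [ 2.66666667 57.33333333]]
```

View pics/w2.png

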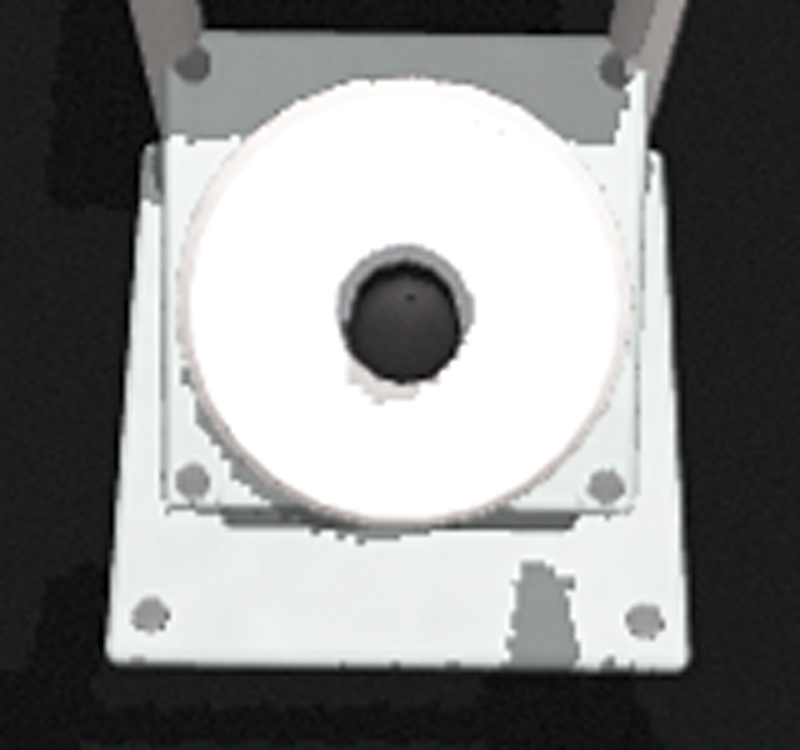

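```bash
python3 - <<'E'
from bench import *
from h import *
d=np.load('w2.npz');W=snapshot('wrist');o=dict(tool_pos=d['p'],ee_rot=d['r']);cw=cam(W,o)
ct=cam(snapshot('top'));S=snapshot('side');cs=cam(S)
pw=(405/5+240-.4,322/5+140-.4)
print('foot',onz(cw,(261.8,272.8),.008),onz(cw,(377.6,273.2),.008))
# knob top on expected plane along ray
n=N
def onpl(c,uv,s):
    o_,dd=ray(c,uv);return o_+dd*(((seat+s*n-o_)@n)/(dd@n))
k=onpl(cw,pw,.067);print('knobtop',k,'expected',seat+.067*N)
cc=onpl(cw,(320.6,199.9),.039);print('cover top c',cc,'exp',seat+.039*N)
ts=lambda u,v:(u/4+300-.4,v/4+90-.4)
# side knob-top end at s1 crop (349,358)/3
for uv in((343,362),(349,358)):
  print(tri([(cw,pw),(cs,(uv[0]/3+200-.3,uv[1]/3+50-.3))]))
print('cover top tri w+top', tri([(cw,(320.6,199.9)),(ct,ts(213,421))]))
print('proj exp knobtop side',(proj(cs,seat+.067*N)-[200,50])*3,(proj(cs,seat+.039*N)-[200,50])*3)
E
```

```text
foot [ 0.50962287 -0.02429013  0.008     ] [ 0.48773476 -0.14944599  0.008     ]
knobtop [ 0.53553178 -0.09292288  0.11500334] expected [ 0.53582945 -0.09146766  0.1150237 ]
cover top c [ 0.54950306 -0.09568969  0.09089344] exp [ 0.54960819 -0.09394685  0.09077499]
(array([ 0.53865927, -0.093404  ,  0.11205271]), [np.float64(0.0017852394010014093), np.float64(0.0017852394010015387)])
(array([ 0.53428692, -0.0926364 ,  0.11887609]), [np.float64(0.0003164058867740076), np.float64(0.00031640588677400407)])
cover top tri w+top (array([ 0.5518378 , -0.09511602,  0.08516844]), [np.float64(0.001069786674356281), np.float64(0.0010697866743563148)])
proj exp knobtop side [346.40796334 361.1824654 ] [332.16312315 378.32915519]
```

```bash
sed -i 's/^YAW=.*/YAW=-10.1; seat=np.array([.5685,-.0989,.057])/' h.py; python3 - <<'E'
from bench import *
from h import *
o=get_obs();R=Rlean(YAW,40);print(o['tool_pos'])
g=seat+.043*N; p=g-R[:,2]*.05; delta(o,p,R);print((R[:,2]*50).round(1),(N*100).round(1))
E
```

```text
[ 0.46900946 -0.08234805  0.20572283]
shift mm [ 46.7  -7.1 -73.2] turn deg [ 0.31 -0.37  0.2 ] | 87.0 0.5
[ 31.6  -5.6 -38.3] [-49.2   8.8  86.6]
```

Call:
send_rows(rows=[7, -1, -11, 0, 0, 0, 1, 7, -1, -11, 0, 0, 0, 1, 7, -1, -11, 0, 0, 0, 1, 7, -1, -11, 0, 0, 0, 1, 7, -1, -11, 0, 0, 0, 1, 7, -1, -11, 0, 0, 0, 1, 5, -1, -7, 0, 0, 0, 1, 0, 0, 0, 0, 0, 0, 1])

```text
time: 3.55
tool_pos: [0.5161, -0.0882, 0.1314]
ee_rot: [-2.45, -0.006, -1.749]
wrist_force: [0.1, 0.1, 0.3]
width: 0.0943
```

```bash
python3 - <<'E'
from bench import *
from h import *
for i in range(4):
    o=get_obs();print(o['time'],o['tool_pos'],o['ee_rot'],abs(o['qvel']).max().round(4))
    s=snapshot('wrist')
np.savez('w3.npz',img=s['color'],p=o['tool_pos'],r=o['ee_rot'])
save('w3.png',s['color'],(220,120,420,270),4)
R=Rlean(YAW,40);g=seat+.043*N;delta(o,g,R)
E
```

```text
3.55 [ 0.5161477  -0.08822121  0.13144864] [-2.45035985 -0.00568783 -1.7491093 ] 0.0203
3.6 [ 0.5163044  -0.08831498  0.13224052] [-2.44915918 -0.00590303 -1.74917173] 0.0155
3.65 [ 0.51643234 -0.08840823  0.13280712] [-2.44821016 -0.00607108 -1.74925287] 0.0104
3.7 [ 0.51649056 -0.08846575  0.13313466] [-2.44763741 -0.00616455 -1.7493406 ] 0.0069
shift mm [ 30.8  -6.7 -38.9] turn deg [ 0.31 -0.3   0.13] | 50.0 0.4
```

View pics/w3.png

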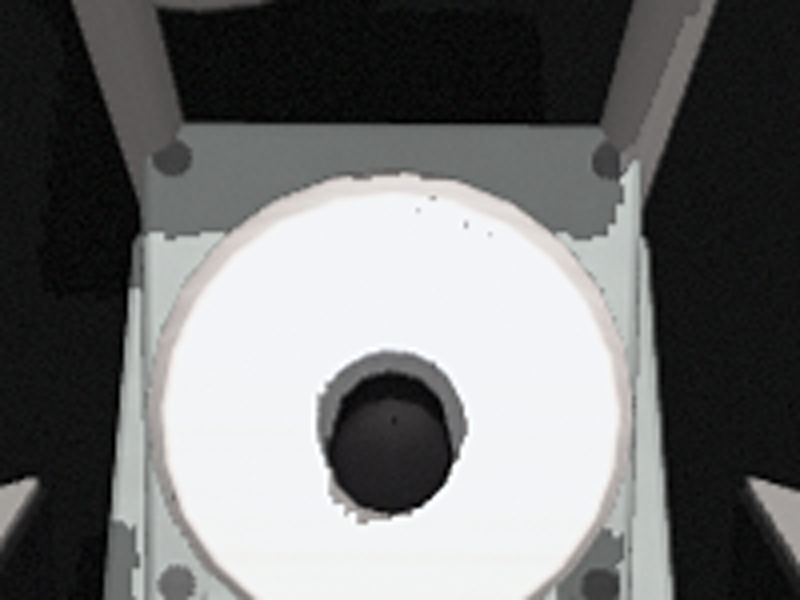

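Call:
send_rows(rows=[6, -1, -8, 0, 0, 0, 1, 6, -1, -8, 0, 0, 0, 1, 6, -1, -8, 0, 0, 0, 1, 6, -1, -8, 0, 0, 0, 1, 4, -1, -4, 0, 0, 0, 1, 2, -1, -2, 0, 0, 0, 1, 0, 0, 0, 0, 0, 0, 1, 0, 0, 0, 0, 0, 0, 1])

```text
time: 4.75
tool_pos: [0.5464, -0.0945, 0.0949]
ee_rot: [-2.448, -0.006, -1.749]
wrist_force: [-0.2, -0.7, -0.8]
width: 0.0939
```

```bash
python3 - <<'E'
from bench import *
from h import *
s=snapshot('wrist');save('w4.png',s['color'])
o=get_obs();print(o['time'],o['wrist_force'])
R=Rlean(YAW,40);g=seat+.043*N;delta(o,g,R)
E
```

```text
4.8 [-0.24663866 -0.03019105  0.37280138]
shift mm [ 1.  -0.7 -0.7] turn deg [ 0.3  -0.31  0.13] | 1.0 0.5
```

View pics/w4.png

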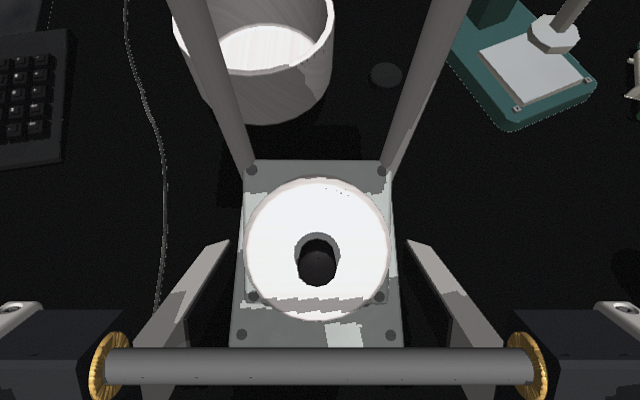

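The knob, at (317,265), is centred between the fingertips, so I'll close the gripper.

Call:
send_rows(rows=[0, 0, 0, 0, 0, 0, 0, 0, 0, 0, 0, 0, 0, 0, 0, 0, 0, 0, 0, 0, 0, 0, 0, 0, 0, 0, 0, 0, 0, 0, 0, 0, 0, 0, 0, 0, 0, 0, 0, 0, 0, 0, 0, 0, 0, 0, 0, 0, 0, 0, 0, 0, 0, 0, 0, 0])

```text
time: 5.8
tool_pos: [0.5462, -0.0943, 0.0945]
ee_rot: [-2.449, -0.006, -1.749]
wrist_force: [0.5, -0.1, -1.0]
width: 0.0194
```

Call:
send_rows(rows=[-1, 0.2, 1.7, 0, 0, 0, 0, -2, 0.4, 3.5, 0, 0, 0, 0, -3.4, 0.6, 6, 0, 0, 0, 0, -3.4, 0.6, 6, 0, 0, 0, 0, -3.4, 0.6, 6, 0, 0, 0, 0, -3.4, 0.6, 6, 0, 0, 0, 0, -3.4, 0.6, 6, 0, 0, 0, 0, 0, 0, 0, 0, 0, 0, 0])

```text
time: 6.8
tool_pos: [0.5264, -0.0909, 0.1308]
ee_rot: [-2.447, -0.006, -1.749]
wrist_force: [-0.2, 0.2, -1.0]
width: 0.0193
```

```bash
python3 - <<'E'
from bench import *
from h import *
s=snapshot('wrist');save('w5.png',s['color'])
o=get_obs();print(o['time'],o['wrist_force'],o['tool_pos'])
s=snapshot('side'); save('s5.png',s['color'],(230,80,370,240),4)
E
```

```text
6.85 [ 1.12398393  0.78999904 -2.19369318] [ 0.52630154 -0.09085478  0.13016826]
```

View pics/s5.png

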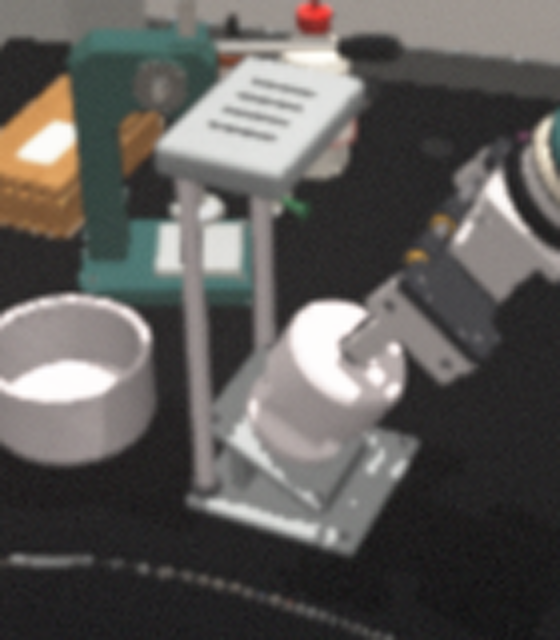

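The cover is coming up cleanly along its axis. I'll keep lifting.

Call:
send_rows(rows=[-3.4, 0.6, 6, 0, 0, 0, 0, -4, 0.7, 7, 0, 0, 0, 0, -4, 0.7, 7, 0, 0, 0, 0, -4, 0.7, 7, 0, 0, 0, 0, -4, 0.7, 7, 0, 0, 0, 0, -4, 0.7, 7, 0, 0, 0, 0, -4, 0.7, 7, 0, 0, 0, 0, 0, 0, 0, 0, 0, 0, 0])

```text
time: 7.9
tool_pos: [0.4991, -0.0861, 0.1789]
ee_rot: [-2.447, -0.006, -1.75]
wrist_force: [0.7, 0.1, -0.8]
width: 0.0193
```

```bash
python3 - <<'E'
from bench import *
from h import *
s=snapshot('side'); save('s6.png',s['color'],(230,80,370,240),4)
o=get_obs();print(o['time'],o['wrist_force'],o['tool_pos'],o['joint_positions'].round(3))
s=snapshot('side'); s=snapshot('top');save('t6.png',s['color'],(280,90,480,240),4)
E
```

```text
7.95 [ 0.48382752  0.03527592 -1.3401582 ] [ 0.49889618 -0.08606728  0.17822401] [-0.361 -0.525  2.081  0.142  0.904  1.338]
```

View pics/s6.png

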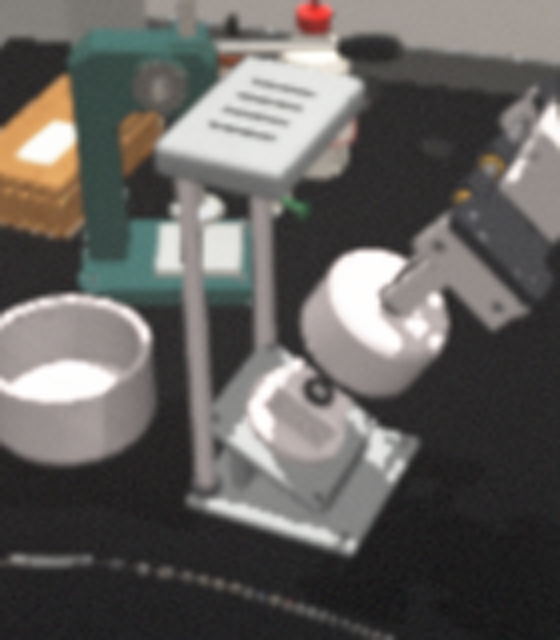

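View pics/t6.png

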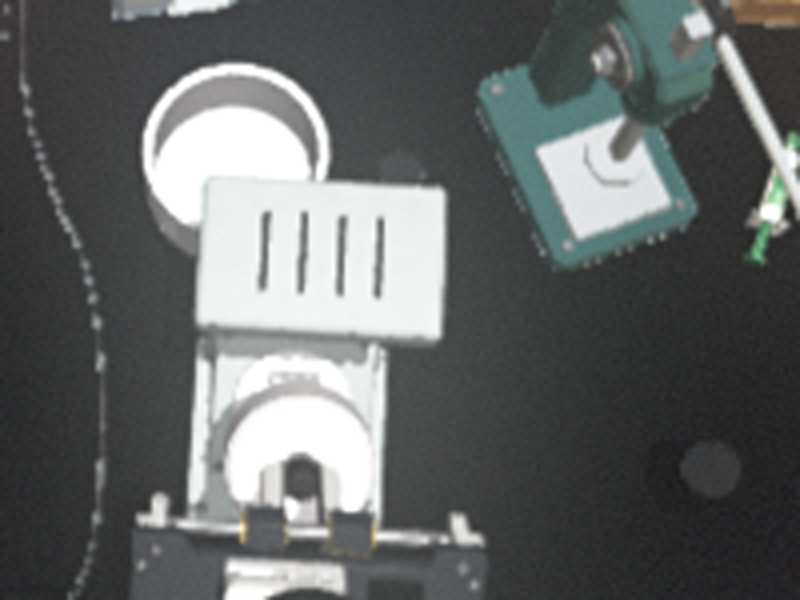

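Step 1 holds: the cover has been lifted about 96 mm and the carrier is still on the disc. Next is translating it right and clear of the stand, then turning it upright.

Call:
send_rows(rows=[-4, -8, 0, 0, 0, 0, 0, -7, -20, 0, 0, 0, 0, 0, -7, -24, 0, 0, 0, 0, 0, -7, -24, 0, 0, 0, 0, 0, -7, -24, 0, 0, 0, 0, 0, -7, -24, 0, 0.5, 3, 0, 0, -6, -24, 0, 0.6, 3.5, 0, 0, -4, -16, 0, 0.6, 3.5, 0, 0])

```text
time: 9.05
tool_pos: [0.4493, -0.2515, 0.1772]
ee_rot: [-2.628, -0.008, -1.75]
wrist_force: [0.0, 0.5, -2.6]
width: 0.0194
```

Call:
send_rows(rows=[0, 0, -8, 0.6, 3.5, 0, 0, 0, 0, -8, 0.6, 3.5, 0, 0, 0, 0, -8, 0.6, 3.5, 0, 0, 0, 0, -8, 0.6, 3.5, 0, 0, 0, 0, -8, 0.6, 3.5, 0, 0, 0, 0, -8, 0.4, 2, 0, 0, 0, 0, -8, 0, 0, 0, 0, 0, 0, 0, 0, 0, 0, 0])

```text
time: 10.05
tool_pos: [0.4491, -0.2495, 0.1203]
ee_rot: [-2.973, -0.008, -1.745]
wrist_force: [0.2, -0.1, -1.3]
width: 0.0194
```

```bash
python3 - <<'E'
from bench import *
from h import *
S=snapshot('side'); save('s7.png',S['color'],(230,80,430,240),4)
o=get_obs();print(o['time'],o['wrist_force'],o['tool_pos'],o['joint_positions'].round(3))
delta(o,[.45,-.25,.054],Rlean(YAW,10))
E
```

```text
10.1 [-0.50120509  0.19445119 -1.76255804] [ 0.44929944 -0.249732    0.12103849] [-0.668 -0.085  1.722  0.075  1.352  1.066]
shift mm [  0.7  -0.3 -67. ] turn deg [ 0.42 -0.35 -0.1 ] | 67.0 0.6
```

View pics/s7.png

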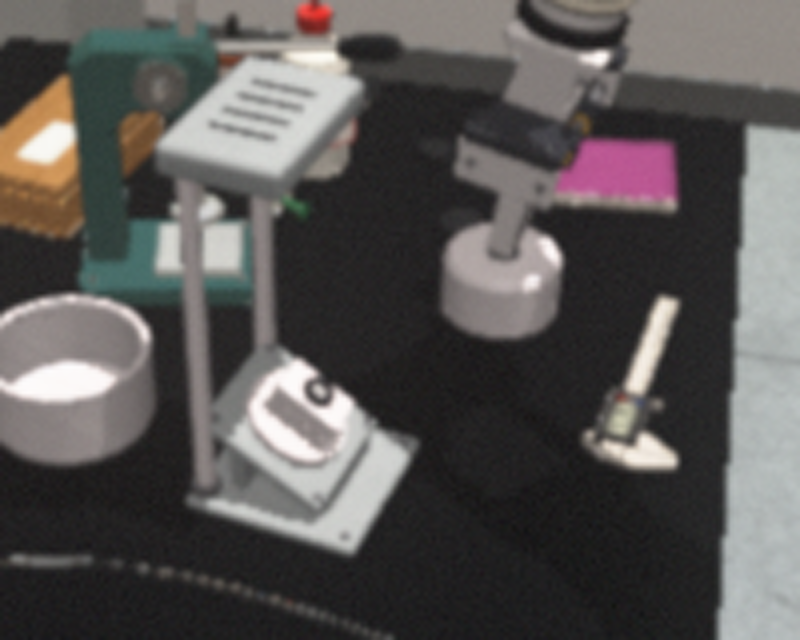

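Call:
send_rows(rows=[0, 0, -8, 0, 0, 0, 0, 0, 0, -12, 0, 0, 0, 0, 0, 0, -12, 0, 0, 0, 0, 0, 0, -12, 0, 0, 0, 0, 0, 0, -10, 0, 0, 0, 0, 0, 0, -5, 0, 0, 0, 0, 0, 0, -2, 0, 0, 0, 0, 0, 0, 0, 0, 0, 0, 0])

```text
time: 11.1
tool_pos: [0.45, -0.2501, 0.0609]
ee_rot: [-2.971, -0.009, -1.745]
wrist_force: [0.0, -0.7, -1.8]
width: 0.0192
```

```bash
python3 - <<'E'
from bench import *
from h import *
S=snapshot('side'); save('s8.png',S['color'],(300,100,400,180),8)
for i in range(3):
    o=get_obs();print(o['time'],o['wrist_force'],o['tool_pos']);T=snapshot('top')
save('t8.png',T['color'],(350,170,490,280),5)
E
```

```text
11.15 [-0.13411174 -0.57129166 -1.5489852 ] [ 0.45012699 -0.2501637   0.06111482]
11.2 [-0.02759207  0.22183532 -1.55869772] [ 0.45015509 -0.2502168   0.0612115 ]
11.25 [ 1.09351357  0.00354616 -1.76654406] [ 0.45014973 -0.25022169  0.06125118]
```

View pics/s8.png

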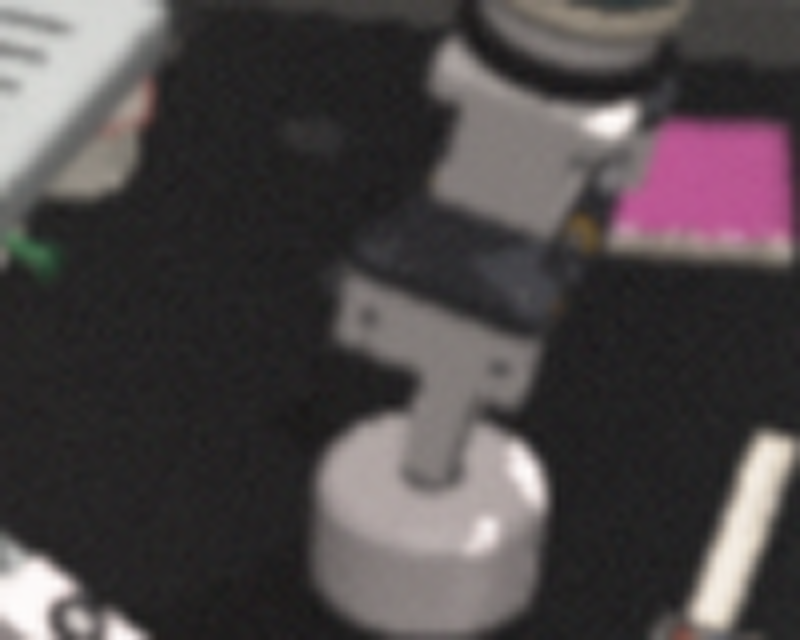

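View pics/t8.png

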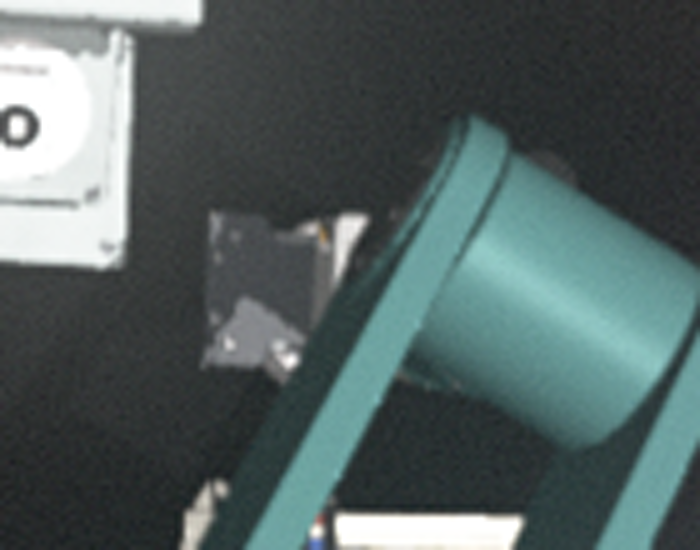

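Call:
send_rows(rows=[0, 0, -3, 0, 0, 0, 0, 0, 0, -2, 0, 0, 0, 0, 0, 0, -1.5, 0, 0, 0, 0, 0, 0, -1, 0, 0, 0, 0, 0, 0, -0.6, 0, 0, 0, 0, 0, 0, -0.5, 0, 0, 0, 0, 0, 0, -0.4, 0, 0, 0, 0, 0, 0, 0, 0, 0, 0, 0])

```text
time: 12.3
tool_pos: [0.45, -0.25, 0.0519]
ee_rot: [-2.971, -0.009, -1.745]
wrist_force: [-0.8, -0.2, -1.5]
width: 0.0194
```

Call:
send_rows(rows=[0, 0, -0.4, 0, 0, 0, 0, 0, 0, -0.4, 0, 0, 0, 0, 0, 0, -0.4, 0, 0, 0, 0, 0, 0, 0, 0, 0, 0, 0, 0, 0, 0, 0, 0, 0, 0, 0, 0, 0, 0, 0, 0, 0, 0, 0, 0, 0, 0, 0, 0, 0, 0, 0, 0, 0, 0, 0])

```text
time: 13.3
tool_pos: [0.4501, -0.2503, 0.0517]
ee_rot: [-2.97, -0.009, -1.745]
wrist_force: [-3.4, 0.7, 5.4]
width: 0.0193
```

Contact at TCP z = 51.7 mm, as predicted. I'll release.

Call:
send_rows(rows=[0, 0, 0, 0, 0, 0, 0.25, 0, 0, 0, 0, 0, 0, 0.3, 0, 0, 0, 0, 0, 0, 0.4, 0, 0, 0, 0, 0, 0, 0.5, 0, 0, 0, 0, 0, 0, 0.5, 0, 0, 0, 0, 0, 0, 0.6, 0, 0, 0, 0, 0, 0, 0.6, 0, 0, 0, 0, 0, 0, 0.6])

```text
time: 14.3
tool_pos: [0.4498, -0.25, 0.0505]
ee_rot: [-2.971, -0.009, -1.745]
wrist_force: [0.7, 0.3, 0.3]
width: 0.0562
```

```bash
python3 - <<'E'
from bench import *
from h import *
S=snapshot('side'); save('s9.png',S['color'],(300,100,400,180),8)
o=get_obs();print(o['time'],o['wrist_force'],o['tool_pos'],o['width'])
W=snapshot('wrist');save('w9.png',W['color'])
E
```

```text
14.35 [-0.1637797  -0.58234784  0.23379469] [ 0.44988843 -0.25000069  0.05054288] 0.05609684663302929
```

View pics/w9.png

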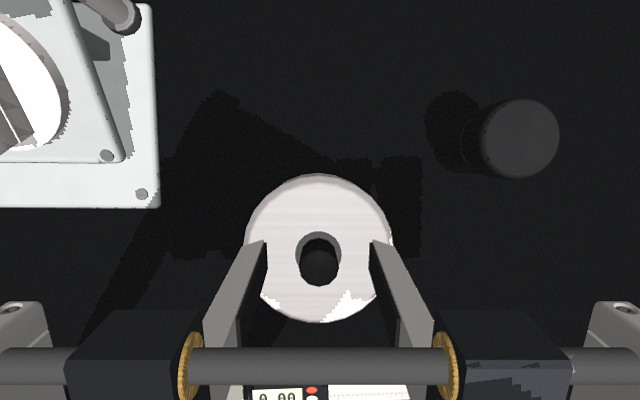

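View pics/s9.png

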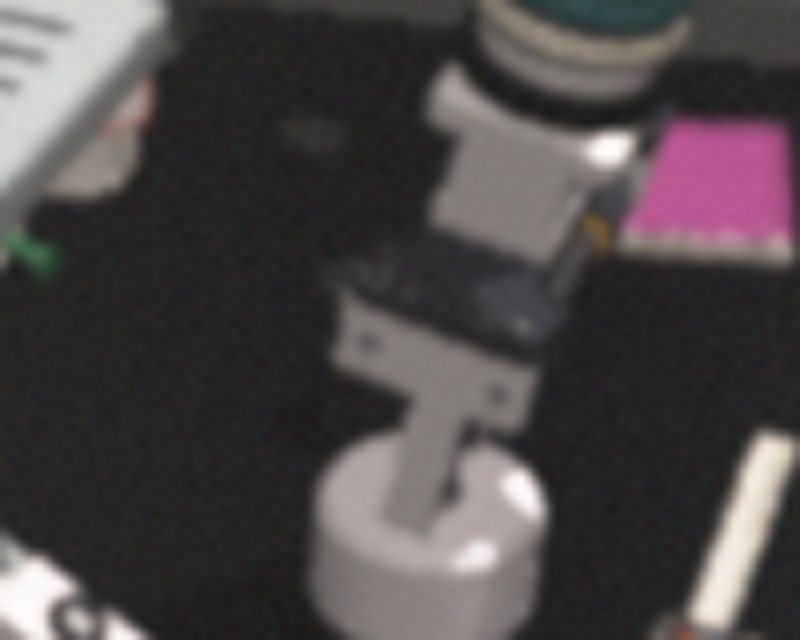

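The cover is standing free and level, with the knob between the open fingers at (318,260). I'll withdraw upward and return to the front of the stand.

Call:
send_rows(rows=[-1, 0.2, 6, 0, 0, 0, 0.6, -2, 0.4, 12, 0, 0, 0, 0.6, -3, 0.5, 18, 0, 0, 0, 0.7, -3, 0.5, 20, 0, 0, 0, 0.7, -3, 0.5, 20, 0, 0, 0, 0.7, -3, 0.5, 20, 0, 0, 0, 0.8, -3, 0.5, 20, 0, 0, 0, 0.8, -3, 0.5, 20, 0, 0, 0, 0.8])

```text
time: 15.4
tool_pos: [0.4288, -0.2464, 0.1884]
ee_rot: [-2.97, -0.01, -1.745]
wrist_force: [0.1, -1.1, -0.6]
width: 0.075
```

```bash
python3 - <<'E'
from bench import *
from h import *
o=get_obs();R=Rlean(YAW,40)
g=seat+.004*N;p=g-R[:,2]*.13;print(g,p);delta(o,p,R);print(R[:,2])
E
```

```text
[ 0.56653099 -0.09854927  0.0604641 ] [ 0.48426356 -0.0838952   0.16004988]
shift mm [ 55.5 162.6 -28.4] turn deg [ -4.73 -29.79   0.04] | 174.0 30.2
[ 0.63282645 -0.11272356 -0.76604444]
```

Call:
send_rows(rows=[3, 12, 0, -0.6, -3.7, 0, 0.8, 6, 22, 0, -0.6, -3.7, 0, 0.8, 8, 22, -4, -0.6, -3.7, 0, 0.8, 8, 22, -5, -0.6, -3.7, 0, 0.8, 8, 22, -5, -0.6, -3.7, 0, 0.8, 8, 22, -5, -0.6, -3.7, 0, 0.8, 8, 22, -5, -0.6, -3.7, 0, 0.8, 7, 18, -5, -0.6, -3.7, 0, 0.8])

```text
time: 16.4
tool_pos: [0.4851, -0.0837, 0.1589]
ee_rot: [-2.444, -0.001, -1.747]
wrist_force: [0.1, 0.5, -0.8]
width: 0.0747
```

Call:
send_rows(rows=[0, 0, 0, 0, 0, 0, 0.8, 0, 0, 0, 0, 0, 0, 0.8, 0, 0, 0, 0, 0, 0, 0.8, 0, 0, 0, 0, 0, 0, 0.8, 0, 0, 0, 0, 0, 0, 0.8, 0, 0, 0, 0, 0, 0, 0.8, 0, 0, 0, 0, 0, 0, 0.8, 0, 0, 0, 0, 0, 0, 0.8])

```text
time: 17.4
tool_pos: [0.4848, -0.0844, 0.1575]
ee_rot: [-2.448, -0.001, -1.748]
wrist_force: [-1.2, -0.3, 0.7]
width: 0.075
```

```bash
python3 - <<'E'
from bench import *
from h import *
o=get_obs();print(o['tool_pos'],o['ee_rot'],abs(o['qvel']).max())
W=snapshot('wrist');np.savez('w10.npz',img=W['color'],p=o['tool_pos'],r=o['ee_rot'])
save('w10.png',W['color'],(220,110,420,260),4)
T=snapshot('top');np.save('t10.npy',T['color']);save('t10.png',T['color'],(310,150,450,260),5)
R=Rlean(YAW,40);g=seat+.004*N;delta(o,g-R[:,2]*.13,R)
E
```

```text
[ 0.48481737 -0.08435748  0.15745284] [-2.44793906e+00 -8.28717043e-04 -1.74762846e+00] 0.0015682935116532138
shift mm [-0.6  0.5  2.6] turn deg [ 0.   -0.26  0.03] | 3.0 0.3
```

View pics/w10.png

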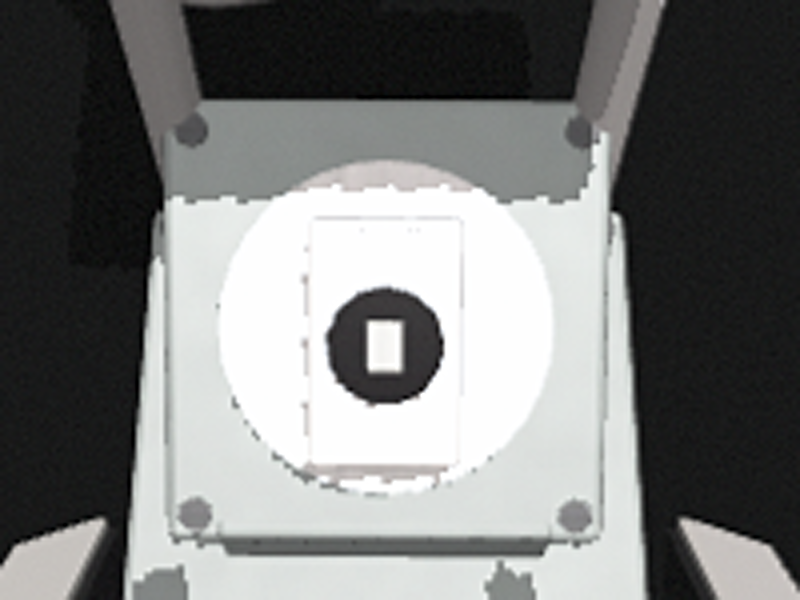

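View pics/t10.png

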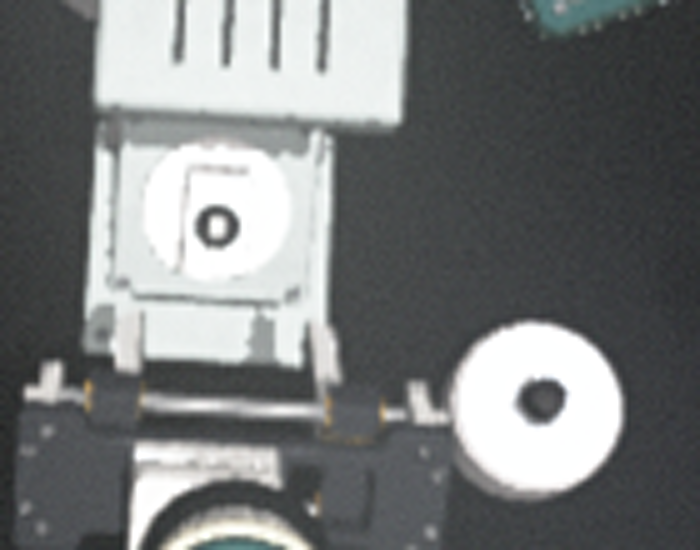

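```bash
python3 - <<'E'
from bench import *
from h import *
d=np.load('w10.npz');W=snapshot('wrist');T=snapshot('top');o=dict(tool_pos=d['p'],ee_rot=d['r']);cw=cam(W,o);ct=cam(T)
g=d['img'].max(2)[170:220,295:340];m=(g<110).astype(np.uint8);n,l,st,c=cv2.connectedComponentsWithStats(m);print(st)
cs_,_=cv2.findContours(m,cv2.RETR_EXTERNAL,cv2.CHAIN_APPROX_NONE);k=max(cs_,key=len);e=cv2.fitEllipse(k);print(e);uv=np.array(e[0])+[295,170]
g2=T['color'].max(2)
uvt=(217/5+310-.4,227/5+150-.4)
print(uv,tri([(cw,uv),(ct,uvt)]),'exp',seat+.031*N)
o_,dd=ray(cw,uv);print(o_+dd*(((seat+.031*N-o_)@N)/(dd@N)))
R=Rlean(YAW,40);delta(get_obs(),seat+.004*N,R)
# cover check
print('cover knob top view',onz(ct,(542/5+310-.4,400/5+150-.4),.075))
E
```

```text
[[   0    0   45   50 1716]
 [   7   12   29   29  534]]
((20.889894485473633, 26.11980438232422), (27.88399314880371, 27.955488204956055), 129.5781707763672)
[315.88989449 196.11980438] (array([ 0.55125883, -0.09512233,  0.08595187]), [np.float64(0.0008291543667037474), np.float64(0.0008291543667037413)]) exp [ 0.5532402  -0.09618182  0.08384679]
[ 0.55250076 -0.09613487  0.08342173]
shift mm [ 81.7 -14.2 -97. ] turn deg [ 0.   -0.26  0.03] | 128.0 0.3
cover knob top view [ 0.44624576 -0.24530848  0.075     ]
```

The carrier's black disc, at image (316,196), agrees with the expected position to within 1 mm. I'll approach it now.

Call:
send_rows(rows=[5, -0.9, -6, 0, 0, 0, 0.8, 10, -1.8, -12, 0, 0, 0, 0.8, 12, -2.1, -14, 0, 0, 0, 0.8, 12, -2.1, -14, 0, 0, 0, 0.8, 12, -2.1, -14, 0, 0, 0, 0.8, 12, -2.1, -14, 0, 0, 0, 0.8, 8, -1.4, -10, 0, 0, 0, 0.8, 4, -0.7, -5, 0, 0, 0, 0.8])

```text
time: 18.6
tool_pos: [0.5598, -0.0975, 0.0673]
ee_rot: [-2.449, -0.001, -1.748]
wrist_force: [-0.1, 0.3, 0.5]
width: 0.0753
```

```bash
python3 - <<'E'
from bench import *
from h import *
S=snapshot('side'); save('s11.png',S['color'],(230,80,370,240),4)
W=snapshot('wrist'); save('w11.png',W['color'])
o=get_obs();print(o['time'],o['tool_pos'],o['wrist_force'])
R=Rlean(YAW,40);delta(o,seat+.0045*N,R)
E
```

```text
18.7 [ 0.55974033 -0.09748921  0.06768343] [ 0.8189318  -0.03159461 -0.09376513]
shift mm [ 6.5 -1.  -6.8] turn deg [-0.02 -0.33  0.03] | 9.0 0.3
```

View pics/w11.png

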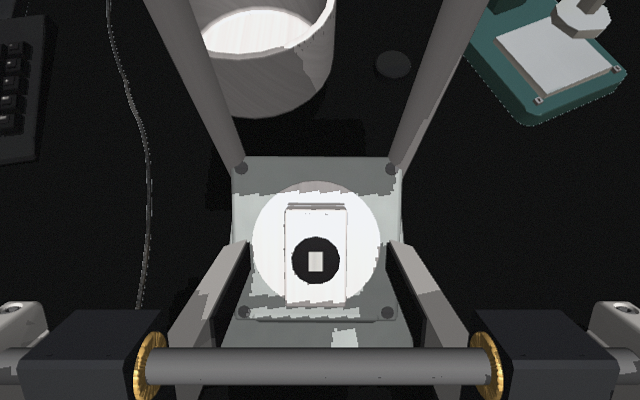

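View pics/s11.png

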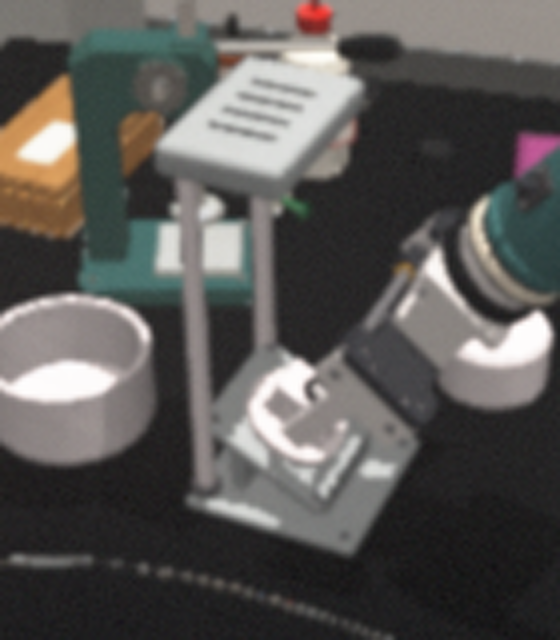

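```bash
python3 - <<'E'
from h import *
save('cmp.png',cv2.hconcat([cv2.imread(f'pics/{n}.png')[200:330,250:390,::-1] for n in('w4','w5')]),None,2.8)
E
```

```text
(no output)
```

View pics/cmp.png

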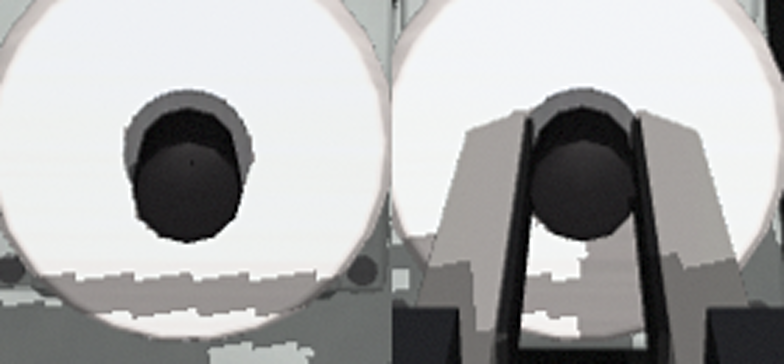

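Call:
send_rows(rows=[2, 0, -2, 0, 0, 0, 0.8, 2, 0, -2, 0, 0, 0, 0.8, 1.6, 0, -1.6, 0, 0, 0, 0.8, 1, 0, -1, 0, 0, 0, 0.8, 0, 0, 0, 0, 0, 0, 0.8, 0, 0, 0, 0, 0, 0, 0.8, 0, 0, 0, 0, 0, 0, 0, 0, 0, 0, 0, 0, 0, 0])

```text
time: 19.7
tool_pos: [0.5664, -0.0976, 0.062]
ee_rot: [-2.448, -0.001, -1.748]
wrist_force: [0.8, 0.4, 0.7]
width: 0.0589
```

Call:
send_rows(rows=[0, 0, 0, 0, 0, 0, 0, 0, 0, 0, 0, 0, 0, 0, 0, 0, 0, 0, 0, 0, 0, 0, 0, 0, 0, 0, 0, 0, 0, 0, 0, 0, 0, 0, 0, 0, 0, 0, 0, 0, 0, 0, 0, 0, 0, 0, 0, 0, 0, 0, 0, 0, 0, 0, 0, 0])

```text
time: 20.7
tool_pos: [0.5664, -0.0976, 0.0619]
ee_rot: [-2.448, -0.001, -1.748]
wrist_force: [-0.5, -0.6, 0.0]
width: 0.0317
```

```bash
python3 - <<'E'
from bench import *
from h import *
W=snapshot('wrist'); save('w12.png',W['color'])
o=get_obs();print(o['time'],o['tool_pos'],o['ee_rot'],o['wrist_force'],o['width'])
R=Rlean(YAW,40);delta(o,seat+.0045*N,R)
E
```

```text
20.75 [ 0.56641527 -0.09758627  0.06189246] [-2.44790690e+00 -8.24212768e-04 -1.74770142e+00] [ 0.07065234 -0.31253087  0.50655235] 0.03200556055829638
shift mm [-0.1 -0.9 -1. ] turn deg [ 0.   -0.26  0.04] | 1.0 0.3
```

View pics/w12.png

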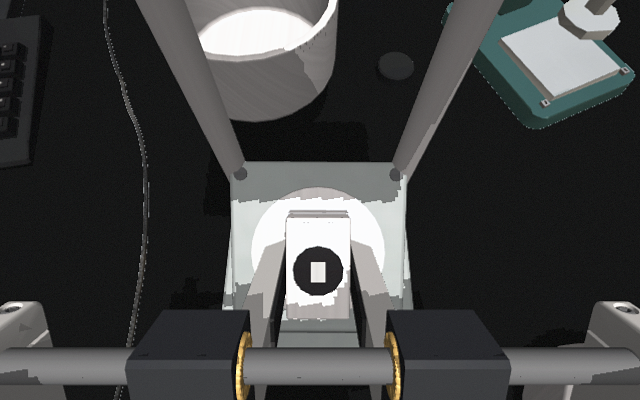

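The gripper holds the carrier at 32.0 mm width with negligible side force. I'll draw it straight off along the normal.

Call:
send_rows(rows=[-0.5, 0.1, 0.9, 0, 0, 0, 0, -1, 0.2, 1.7, 0, 0, 0, 0, -1.5, 0.3, 2.6, 0, 0, 0, 0, -2, 0.4, 3.5, 0, 0, 0, 0, -3, 0.5, 5.2, 0, 0, 0, 0, -5, 0.9, 8.6, 0, 0, 0, 0, -6, 1, 10, 0, 0, 0, 0, -6, 1, 10, 0, 0, 0, 0])

```text
time: 21.75
tool_pos: [0.5411, -0.0932, 0.1055]
ee_rot: [-2.447, -0.001, -1.748]
wrist_force: [0.7, 0.3, -2.2]
width: 0.0319
```

Call:
send_rows(rows=[-7, 1.2, 12, 0, 0, 0, 0, -7, 1.2, 12, 0, 0, 0, 0, -7, 1.2, 12, 0, 0, 0, 0, -7, 1.2, 12, 0, 0, 0, 0, -5, 1, 8, 0, 0, 0, 0, 0, 0, 0, 0, 0, 0, 0, 0, 0, 0, 0, 0, 0, 0, 0, 0, 0, 0, 0, 0, 0, 0])

```text
invalid input
```

```bash
python3 - <<'E'
from bench import *
from h import *
W=snapshot('wrist'); save('w13.png',W['color'])
o=get_obs();print(o['time'],o['tool_pos'],o['ee_rot'],o['wrist_force'],o['width'],o['joint_positions'].round(2))
S=snapshot('side'); save('s13.png',S['color'],(230,80,430,240),4)
E
```

```text
21.8 [ 0.54167247 -0.09333339  0.10738666] [-2.44422229e+00 -1.42195822e-03 -1.74765516e+00] [ 0.09887037  0.11032052 -0.41768432] 0.03199869069524271 [-0.34 -0.34  2.11  0.16  0.68  1.32]
```

View pics/w13.png

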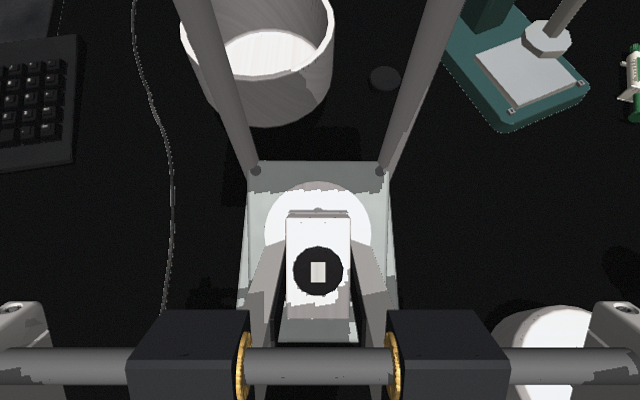

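View pics/s13.png

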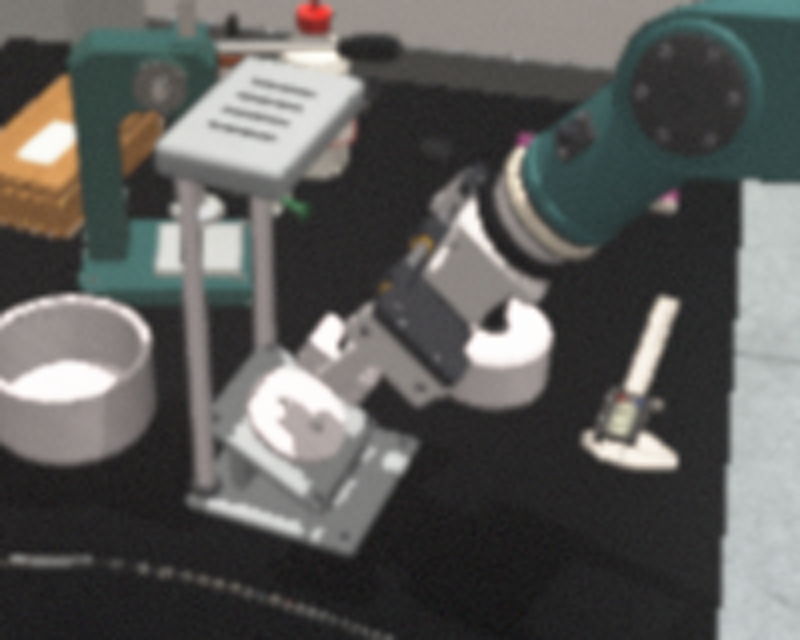

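The carrier is off the studs and held square in the grip. My second call had a wrong row count and was refused. Retreating further now.

Call:
send_rows(rows=[-4, 0.7, 7, 0, 0, 0, 0, -6, 1, 10, 0, 0, 0, 0, -7, 1.2, 12, 0, 0, 0, 0, -7, 1.2, 12, 0, 0, 0, 0, -7, 1.2, 12, 0, 0, 0, 0, -7, 1.2, 12, 0, 0, 0, 0, -6, 8, 12, 0, 0, 0, 0, -6, 16, 10, 0, 0, 0, 0])

```text
time: 22.85
tool_pos: [0.4911, -0.0627, 0.1925]
ee_rot: [-2.447, -0.001, -1.749]
wrist_force: [0.1, -0.7, -1.3]
width: 0.0316
```

Call:
send_rows(rows=[-5, 24, 4, 0, 0, 0, 0, -4, 26, 0, 0, 0, 0, 0, -3, 26, 0, 0, 0, 4, 0, -3, 26, 0, 0, 0, 6, 0, -2, 26, 0, 0, 0, 8, 0, 0, 26, 0, 0, 0, 8, 0, 0, 26, 0, 0, 0, 8, 0, 0, 26, 0, 0, 0, 8, 0])

```text
time: 23.85
tool_pos: [0.474, 0.1443, 0.196]
ee_rot: [-2.447, -0.002, -1.01]
wrist_force: [-0.6, -1.1, -1.0]
width: 0.0315
```

```bash
cat >> h.py <<'E'
PY=117.2; PL=np.array([.4845,.3094,.010])
E
python3 - <<'E'
from bench import *
from h import *
o=get_obs();print(o['time'],o['tool_pos'],o['ee_rot'],o['joint_positions'].round(2))
R=Rlean(PY,10);delta(o,PL+[0,0,.10],R)
Rc=Rn.from_euler('xyz',o['ee_rot']).as_matrix();print(Rc)
E
```

```text
23.85 [0.47397267 0.14433199 0.19604812] [-2.44730055e+00 -1.63117182e-03 -1.00976947e+00] [-0.11 -0.52  2.05  0.46  1.09  0.79]
shift mm [ 10.5 165.1 -86. ] turn deg [-31.45   8.72  82.96] | 186.0 89.1
[[ 0.53205522 -0.65014652  0.54242672]
 [-0.84670809 -0.40977232  0.3393701 ]
 [ 0.00163117 -0.63984072 -0.76850582]]
```

Call:
send_rows(rows=[1, 14, 0, -2.62, 0.73, 6.91, 0, 1, 14, 0, -2.62, 0.73, 6.91, 0, 1, 14, 0, -2.62, 0.73, 6.91, 0, 1, 14, 0, -2.62, 0.73, 6.91, 0, 1, 14, 0, -2.62, 0.73, 6.91, 0, 1, 14, 0, -2.62, 0.73, 6.91, 0, 1, 14, 0, -2.62, 0.73, 6.91, 0, 1, 14, 0, -2.62, 0.73, 6.91, 0])

```text
time: 24.85
tool_pos: [0.4825, 0.2559, 0.196]
ee_rot: [-2.804, -0.091, -0.018]
wrist_force: [0.0, 0.4, -1.4]
width: 0.0319
```

Call:
send_rows(rows=[1, 14, -10, -2.62, 0.73, 6.91, 0, 1, 14, -10, -2.62, 0.73, 6.91, 0, 1, 14, -10, -2.62, 0.73, 6.91, 0, 0, 10, -10, -2.62, 0.73, 6.91, 0, 0, 0, 0, 0, 0, 0, 0, 0, 0, 0, 0, 0, 0, 0, 0, 0, 0, 0, 0, 0, 0, 0, 0, 0, 0, 0, 0, 0])

```text
time: 25.85
tool_pos: [0.4856, 0.3068, 0.1561]
ee_rot: [-2.968, -0.003, 0.468]
wrist_force: [-1.4, -0.4, -1.8]
width: 0.0317
```

```bash
python3 - <<'E'
from bench import *
from h import *
o=get_obs();print(o['time'],o['tool_pos'],o['ee_rot'],o['joint_positions'].round(2),abs(o['qvel']).max())
W=snapshot('wrist');np.savez('w14.npz',img=W['color'],p=o['tool_pos'],r=o['ee_rot']);save('w14.png',W['color'])
R=Rlean(PY,10);delta(o,PL+[0,0,.0055],R)
T=snapshot('top');save('t14.png',T['color'],(150,170,290,290),5)
E
```

```text
25.85 [0.4855927  0.30675547 0.15613786] [-2.96777037e+00 -2.54262669e-03  4.67914157e-01] [ 0.36  0.15  1.41  0.17  1.6  -0.11] 0.004079070280244852
shift mm [  -1.1    2.6 -140.6] turn deg [-0.03  0.15  0.39] | 141.0 0.4
```

View pics/w14.png

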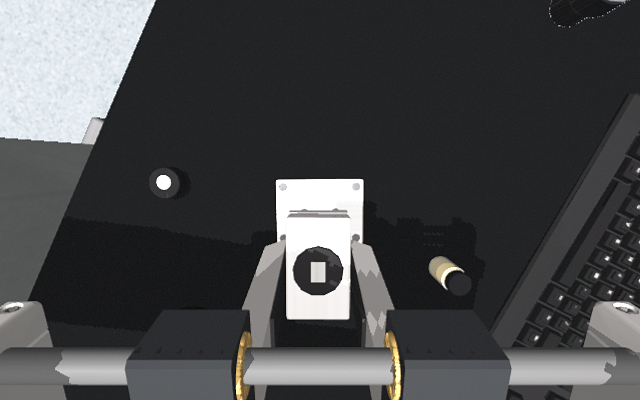

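View pics/t14.png

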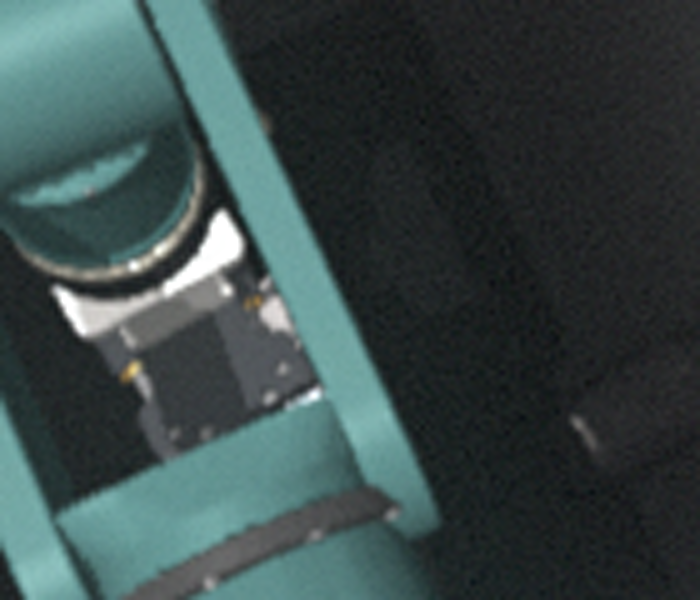

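The plate's top edge is at row 180, columns 276–363, and lines up with the carrier, but its studs are hidden under it. I'll shift 55 mm along the plate axis to see the studs.

Call:
send_rows(rows=[3, -6, 0, 0, 0, 0, 0, 5, -10, 0, 0, 0, 0.4, 0, 5, -10, 0, 0, 0, 0, 0, 5, -10, 0, 0, 0, 0, 0, 5, -9, 0, 0, 0, 0, 0, 3, -6, 0, 0, 0, 0, 0, 0, 0, 0, 0, 0, 0, 0, 0, 0, 0, 0, 0, 0, 0])

```text
time: 26.95
tool_pos: [0.5113, 0.2565, 0.1554]
ee_rot: [-2.967, -0.001, 0.477]
wrist_force: [0.8, 1.0, -1.3]
width: 0.0319
```

```bash
python3 - <<'E'
from bench import *
from h import *
snapshot('side');snapshot('side')
o=get_obs();print(o['time'],o['tool_pos'],o['ee_rot'],o['joint_positions'].round(2),abs(o['qvel']).max())
W=snapshot('wrist');np.savez('w15.npz',img=W['color'],p=o['tool_pos'],r=o['ee_rot']);save('w15.png',W['color'],(220,90,420,340),2.4)
save('w15p.png',W['color'],(260,100,380,220),5)
E
```

```text
27.05 [0.51125482 0.25664249 0.15542528] [-2.96746929e+00 -1.35708751e-03  4.76866059e-01] [ 0.26  0.16  1.4   0.17  1.62 -0.21] 0.0030590372863904917
```

View pics/w15.png

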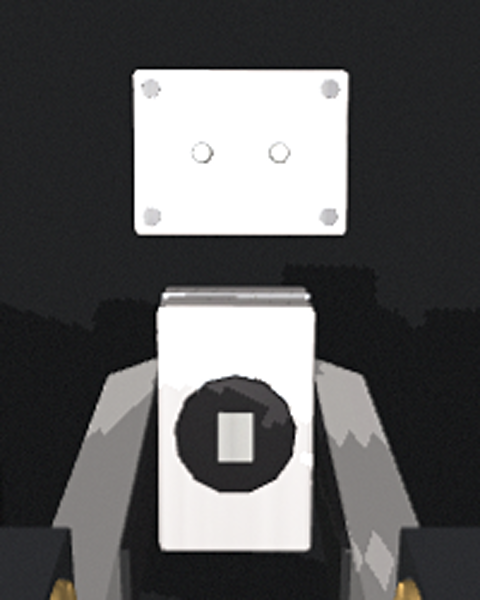

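View pics/w15p.png

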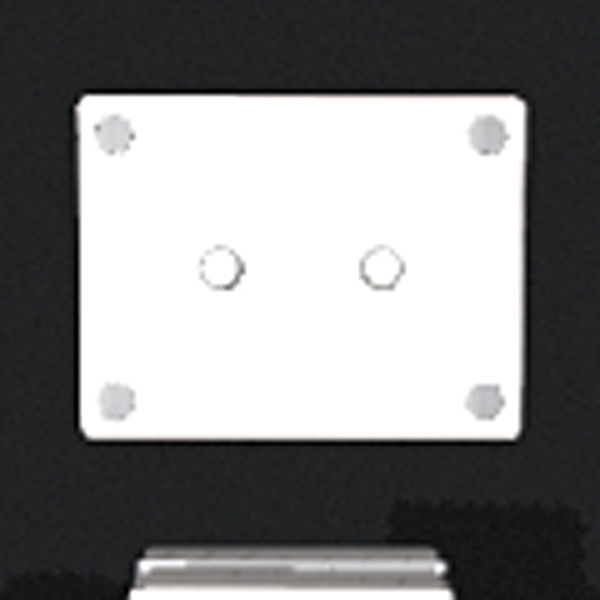

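Good that I looked: the studs run horizontally, at crop (221,268) and (382,268). The plate's long axis therefore lies along the jaw direction, and I had mixed up its edges. The carrier needs a further 90° turn. I'll measure precisely from this view.

```bash
cat > m.py <<'E'
from bench import *
from h import *
d=np.load('w15.npz');im=d['img'];W=snapshot('wrist');o=dict(tool_pos=d['p'],ee_rot=d['r']);cw=cam(W,o)
g=cv2.cvtColor(im,cv2.COLOR_RGB2GRAY)
m=(g[100:200,255:390]>110).astype(np.uint8)
cs_,_=cv2.findContours(m,cv2.RETR_EXTERNAL,cv2.CHAIN_APPROX_NONE);k=max(cs_,key=cv2.contourArea)
r=cv2.minAreaRect(k);bp=cv2.boxPoints(r)+[255,100];print('rect',r,bp.round(1).tolist())
P=np.array([onz(cw,p,.010) for p in bp]);c=P.mean(0);print('plate',P.round(4).tolist(),c.round(4),[np.linalg.norm(P[i]-P[i-1]).round(4) for i in range(4)])
for i in range(4):v=P[i]-P[i-1];print(np.degrees(np.arctan2(v[1],v[0])).round(2))
a=lambda u,v:(u/5+260-.4,v/5+100-.4)
st=[onz(cw,a(*p),.018) for p in((220,267),(383,267))]
print('studs',st,(st[0]+st[1])/2,np.linalg.norm(st[0]-st[1]))
v=st[1]-st[0];print(np.degrees(np.arctan2(v[1],v[0])))
sc=[onz(cw,a(*p),.010) for p in((115,134),(488,134),(485,401),(117,401))];print('screw mean',np.mean(sc,0),[np.linalg.norm(sc[i]-sc[i-1]).round(4) for i in range(4)])
# carrier in tool frame
Tc=W['T_tool_cam'];K=W['intrinsics']
sub=(g[230:300,285:350]<110).astype(np.uint8);cs_,_=cv2.findContours(sub,cv2.RETR_EXTERNAL,cv2.CHAIN_APPROX_NONE);k=max(cs_,key=cv2.contourArea);e=cv2.fitEllipse(k);print('disc',e)
uv=np.array(e[0])+[285,230]
dc=Tc[:3,:3]@np.linalg.solve(K,[*uv,1]);oc=Tc[:3,3]
Rt=Rn.from_euler('xyz',d['r']).as_matrix()
zc=np.array([0,-np.sin(np.radians(10)),-np.cos(np.radians(10))]) # tool frame guess
print('zc world',Rt@zc)
for h in(.024,.0255,.027): # disc top above TCP along zc
    t=(h-oc@zc)/(dc@zc);q=oc+dc*t;print(h,'disc top in tool',q.round(4),'origin in tool',(q-.031*zc).round(4),'depth',t)
E
python3 m.py
```

```text
rect ((64.5, 53.0), (68.0, 89.0), 90.0) [[275.0, 119.0], [364.0, 119.0], [364.0, 187.0], [275.0, 187.0]]
plate [[0.4344, 0.3179, 0.01], [0.508, 0.356, 0.01], [0.5379, 0.3001, 0.01], [0.4627, 0.2613, 0.01]] [0.4858 0.3088 0.01  ] [np.float64(0.0634), np.float64(0.0828), np.float64(0.0634), np.float64(0.0847)]
116.54
27.35
-61.78
-152.66
studs [array([0.47267409, 0.30224603, 0.018     ]), array([0.49926059, 0.31599584, 0.018     ])] [0.48596734 0.30912094 0.018     ] 0.029931574361350348
27.346769210970574
screw mean [0.48603753 0.30901124 0.01      ] [np.float64(0.0498), np.float64(0.0696), np.float64(0.0498), np.float64(0.0698)]
disc ((32.57987594604492, 40.605648040771484), (47.58924865722656, 49.07584762573242), 80.07917022705078)
zc world [-1.39367660e-03 -2.59025734e-04  9.99998995e-01]
0.024 disc top in tool [-0.0005 -0.0023 -0.024 ] origin in tool [-0.0005  0.003   0.0066] depth 0.17110634579345577
0.0255 disc top in tool [-0.0005 -0.0031 -0.0254] origin in tool [-0.0005  0.0023  0.0052] depth 0.16956121644897476
0.027 disc top in tool [-0.0005 -0.0038 -0.0267] origin in tool [-0.0005  0.0016  0.0038] depth 0.16801608710449376
```

Call:
send_rows(rows=[-6, 2, 0, 0, 0, -6, 0, -8, 3, 0, 0, 0, -9, 0, -8, 3, 0, 0, 0, -9, 0, -8, 3, 0, 0, 0, -9, 0, -8, 3, 0, 0, 0, -9, 0, -8, 3, 0, 0, 0, -9, 0, -8, 3, 0, 0, 0, -9, 0, -8, 3, 0, 0, 0, -9, 0])

```text
time: 28.15
tool_pos: [0.4488, 0.2795, 0.1555]
ee_rot: [-2.967, -0.001, -0.733]
wrist_force: [0.2, 0.6, -1.1]
width: 0.0317
```

Call:
send_rows(rows=[-6, 2, 0, 0, 0, -9, 0, -4, 1, 0, 0, 0, -8, 0, -2, 0, 0, 0, 0, -4, 0, 0, 0, 0, 0, 0, 0, 0, 0, 0, 0, 0, 0, 0, 0, 0, 0, 0, 0, 0, 0, 0, 0, 0, 0, 0, 0, 0, 0, 0, 0, 0, 0, 0, 0, 0])

```text
time: 29.15
tool_pos: [0.4375, 0.2822, 0.1554]
ee_rot: [-2.968, -0.001, -1.095]
wrist_force: [0.2, -0.5, -1.4]
width: 0.032
```

```bash
sed -i 's/^PY=.*/PY=27.3; PL=np.array([.486,.3091,.010])/' h.py; python3 - <<'E'
from bench import *
from h import *
o=get_obs();print(o['time'],o['tool_pos'],o['ee_rot'],o['joint_positions'].round(2),abs(o['qvel']).max())
W=snapshot('wrist');np.savez('w16.npz',img=W['color'],p=o['tool_pos'],r=o['ee_rot']);save('w16.png',W['color'],(220,90,420,340),2.4)
save('w16p.png',W['color'],(260,80,380,220),5)
delta(o,PL-.055*np.array([np.cos(.4765),np.sin(.4765),0])+[0,0,.145],Rlean(PY,10))
E
```

```text
29.15 [0.43753001 0.28222078 0.15535998] [-2.96773162e+00 -1.31463329e-03 -1.09456516e+00] [ 0.46 -0.1   1.66  0.    1.4   1.56] 0.0015524172878065626
shift mm [-0.4  1.7 -0.4] turn deg [0.08 0.   0.01] | 2.0 0.1
```

View pics/w16.png

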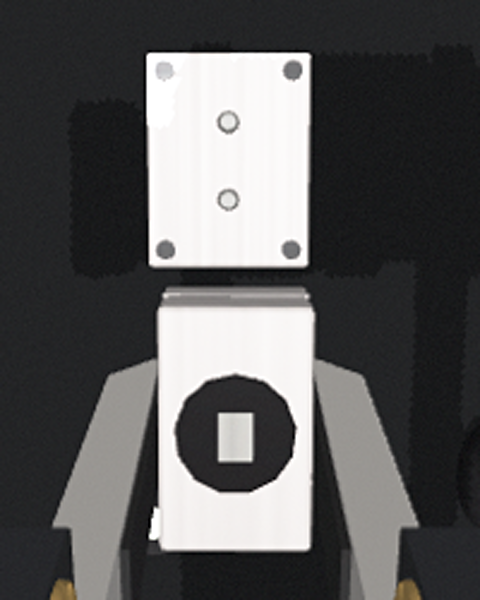

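View pics/w16p.png

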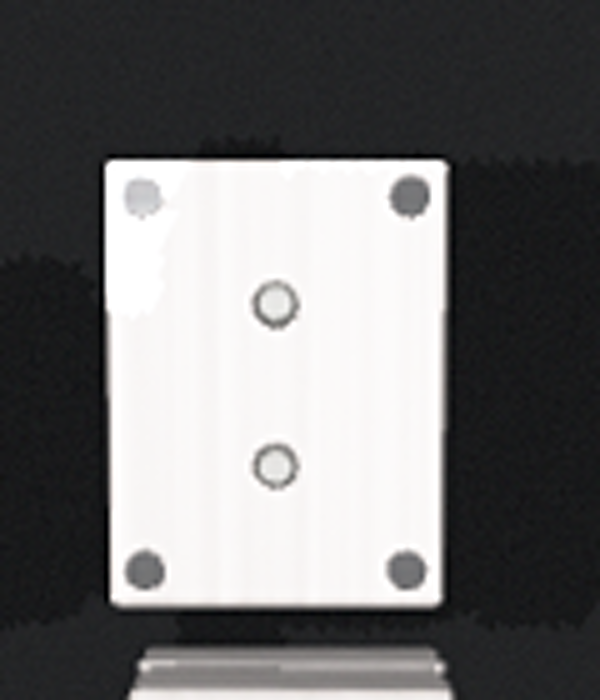

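```bash
cat > m2.py <<'E'
from bench import *
from h import *
d=np.load('w16.npz');im=d['img'];W=snapshot('wrist');o=dict(tool_pos=d['p'],ee_rot=d['r']);cw=cam(W,o)
a=lambda u,v:(u/5+260-.4,v/5+80-.4)
st=[onz(cw,a(*p),.018) for p in((276,466),(276,305))];print('studs',(st[0]+st[1])/2,np.linalg.norm(st[0]-st[1]))
v=st[1]-st[0];print(np.degrees(np.arctan2(v[1],v[0])))
sc=[onz(cw,a(*p),.010) for p in((142,197),(411,197),(407,571),(146,570))];c=np.mean(sc,0);print('screw mean',c,[np.linalg.norm(sc[i]-sc[i-1]).round(4) for i in range(4)])
v=sc[0]+sc[1]-sc[2]-sc[3];print(np.degrees(np.arctan2(v[1],v[0])))
cc=(c[:2]+((st[0]+st[1])/2)[:2])/2
Rt=Rn.from_euler('xyz',d['r']).as_matrix()
for y in(.0014,.0022):
    q=np.array([-.0005,y,.0053]); t=np.array([*cc,.010])-Rt@q; print('TCP home',t); delta(get_obs(),t,Rlean(PY,10))
print('carrier z',Rt@np.array([0,-np.sin(np.radians(10)),-np.cos(np.radians(10))]), 'heading toolx',np.degrees(np.arctan2(Rt[1,0],Rt[0,0])))
E
python3 m2.py
```

```text
studs [0.48582519 0.30881604 0.018     ] 0.029346445487957565
27.254172450697478
screw mean [0.48589783 0.3088106  0.01      ] [np.float64(0.0696), np.float64(0.05), np.float64(0.0698), np.float64(0.0498)]
27.25676292072755
TCP home [0.48649809 0.30858716 0.01546293]
shift mm [  49.    26.3 -139.9] turn deg [0.09 0.   0.01] | 151.0 0.1
TCP home [0.48719827 0.30894854 0.01560132]
shift mm [  49.7   26.7 -139.8] turn deg [0.09 0.   0.01] | 151.0 0.1
carrier z [-5.54095556e-06  1.47636959e-03  9.99998910e-01] heading toolx -62.713964214921866
```

Call:
send_rows(rows=[6, 3.2, 0, 0, 0, 0, 0, 9.5, 5, -4, 0, 0, 0, 0, 10, 5.4, -12, 0, 0, 0, 0, 10, 5.4, -18, 0, 0, 0, 0, 9, 4.9, -22, 0, 0, 0, 0, 5, 2.7, -22, 0, 0, 0, 0, 0, 0, -22, 0, 0, 0, 0, 0, 0, -15, 0, 0, 0, 0])

```text
time: 30.25
tool_pos: [0.486, 0.3084, 0.0372]
ee_rot: [-2.972, -0.001, -1.094]
wrist_force: [0.2, 0.4, -0.8]
width: 0.0319
```

Call:
send_rows(rows=[0, 0, -6, 0, 0, 0, 0, 0, 0, -3, 0, 0, 0, 0, 0, 0, 0, 0, 0, 0, 0, 0, 0, 0, 0, 0, 0, 0, 0, 0, 0, 0, 0, 0, 0, 0, 0, 0, 0, 0, 0, 0, 0, 0, 0, 0, 0, 0, 0, 0, 0, 0, 0, 0, 0, 0])

```text
time: 31.25
tool_pos: [0.4869, 0.3089, 0.0314]
ee_rot: [-2.968, -0.001, -1.094]
wrist_force: [-0.3, 0.3, -1.6]
width: 0.0316
```

```bash
python3 - <<'E'
from bench import *
from h import *
S=snapshot('side'); save('s17.png',S['color'],(250,280,350,370),7)
o=get_obs();print(o['time'],o['tool_pos'],o['ee_rot'],o['wrist_force'])
delta(o,[.4869,.3088,.0155],Rlean(PY,10))
W=snapshot('wrist');save('w17.png',W['color'],(220,140,420,340),3)
E
```

```text
31.3 [0.48694709 0.30891076 0.03141345] [-2.96760355e+00 -1.33926152e-03 -1.09449259e+00] [-0.33031459  0.04853062 -1.72790334]
shift mm [ -0.   -0.1 -15.9] turn deg [0.08 0.01 0.01] | 16.0 0.1
```

View pics/s17.png

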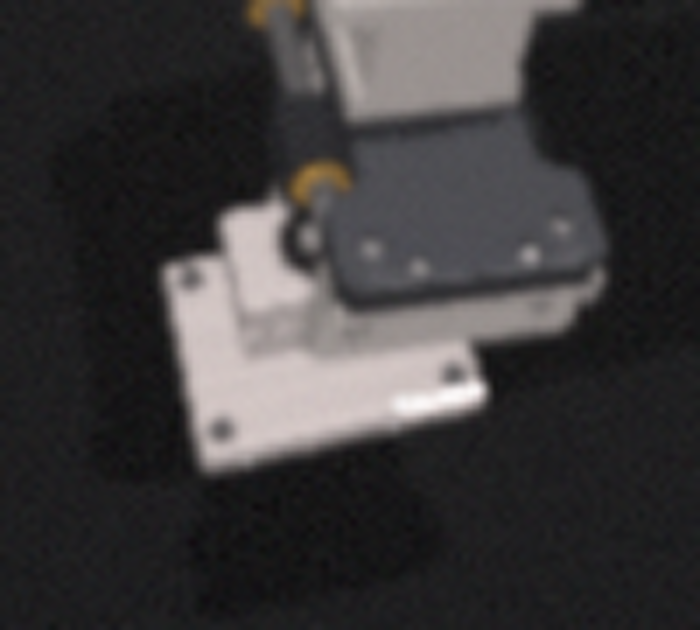

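View pics/w17.png

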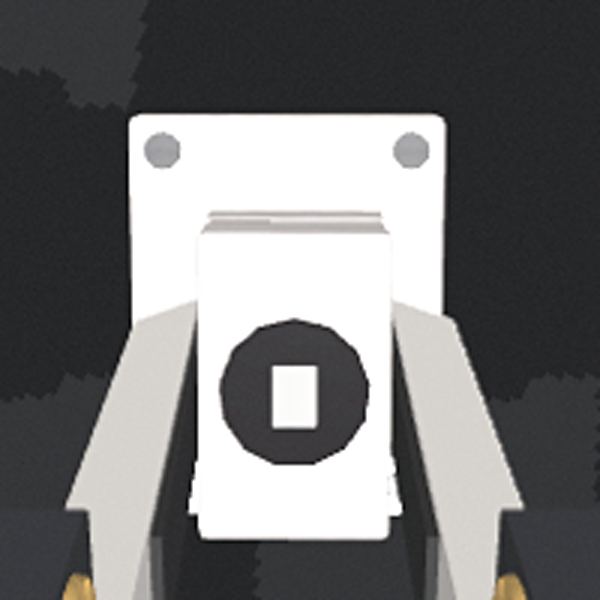

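```bash
python3 - <<'E'
from bench import *
W=snapshot('wrist');print(W['T_tool_cam'],W['intrinsics'])
E
```

```text
[[ 9.99999802e-01  4.60744676e-04 -4.28693004e-04  1.12656976e-03]
 [-3.17627875e-04  9.57560514e-01  2.88232129e-01 -8.36495018e-02]
 [ 5.43300913e-04 -2.88231936e-01  9.57560471e-01 -1.78289932e-01]
 [ 0.00000000e+00  0.00000000e+00  0.00000000e+00  1.00000000e+00]] [[353.318319     0.         317.67738328]
 [  0.         353.318319   202.76766649]
 [  0.           0.           1.        ]]
```

```bash
python3 m.py | tail -5; python3 m2.py|tail -6; python3 - <<'E'
from bench import *
for i in range(6):
    W=snapshot('wrist');print(get_obs()['time'],W['T_tool_cam'][:3,3]*1e3,W['T_tool_cam'][0,2])
E
```

```text
disc ((32.57987594604492, 40.605648040771484), (47.58924865722656, 49.07584762573242), 80.07917022705078)
zc world [-1.39367660e-03 -2.59025734e-04  9.99998995e-01]
0.024 disc top in tool [ 0.001  -0.0028 -0.0239] origin in tool [0.001  0.0025 0.0067] depth 0.1711578846021223
0.0255 disc top in tool [ 0.001  -0.0036 -0.0253] origin in tool [0.001  0.0018 0.0053] depth 0.16961227243350813
0.027 disc top in tool [ 0.001  -0.0043 -0.0267] origin in tool [0.001  0.0011 0.0039] depth 0.16806666026489392
27.25676309915458
TCP home [0.48649797 0.30858718 0.01546293]
shift mm [ -0.4  -0.3 -15.9] turn deg [0.08 0.   0.01] | 16.0 0.1
TCP home [0.48719815 0.30894856 0.01560132]
shift mm [  0.3   0.  -15.7] turn deg [0.08 0.   0.01] | 16.0 0.1
carrier z [-5.54095556e-06  1.47636959e-03  9.99998910e-01] heading toolx -62.713964214921866
31.55 [   1.12656995  -83.6495041  -178.28993097] -0.0004286919272051891
31.6 [   1.1265695   -83.64949563 -178.28993589] -0.00042869599354029397
31.65 [   1.12656954  -83.64948673 -178.28994168] -0.00042870034298928586
31.7 [   1.12656924  -83.64947755 -178.28994724] -0.0004287047788760388
31.75 [   1.12656938  -83.6494695  -178.28995259] -0.0004287087277365429
31.8 [   1.12656909  -83.64946197 -178.2899571 ] -0.0004287123587950591
```

The camera-to-tool transform shifts slightly with pose. Redoing both fits from the same orientation puts the plate 1.5 mm toward image left of the carrier. I'll correct by (-0.7, +1.3) mm and check.

Call:
send_rows(rows=[-0.7, 1.3, 0, 0, 0, 0, 0, 0, 0, -2, 0, 0, 0, 0, 0, 0, -2, 0, 0, 0, 0, 0, 0, 0, 0, 0, 0, 0, 0, 0, 0, 0, 0, 0, 0, 0, 0, 0, 0, 0, 0, 0, 0, 0, 0, 0, 0, 0, 0, 0, 0, 0, 0, 0, 0, 0])

```text
time: 32.8
tool_pos: [0.4863, 0.3102, 0.0275]
ee_rot: [-2.968, -0.001, -1.095]
wrist_force: [-0.2, -0.0, -0.4]
width: 0.0316
```

```bash
python3 - <<'E'
from bench import *
from h import *
o=get_obs();print(o['time'],o['tool_pos'],o['ee_rot'],o['wrist_force'])
W=snapshot('wrist');save('w18.png',W['color'],(240,150,400,330),4);cw=cam(W,o)
T=W['T_tool_cam'];print(T[:3,3])
np.savez('w18.npz',img=W['color'],p=o['tool_pos'],r=o['ee_rot'],T=T)
S=snapshot('side'); save('s18.png',S['color'],(250,280,350,370),7)
E
```

```text
32.8 [0.48627742 0.31020876 0.02746143] [-2.96752716e+00 -1.36544687e-03 -1.09450427e+00] [-0.19040011 -0.03648224 -0.3754037 ]
[ 0.00112657 -0.08364937 -0.17829002]
```

View pics/w18.png

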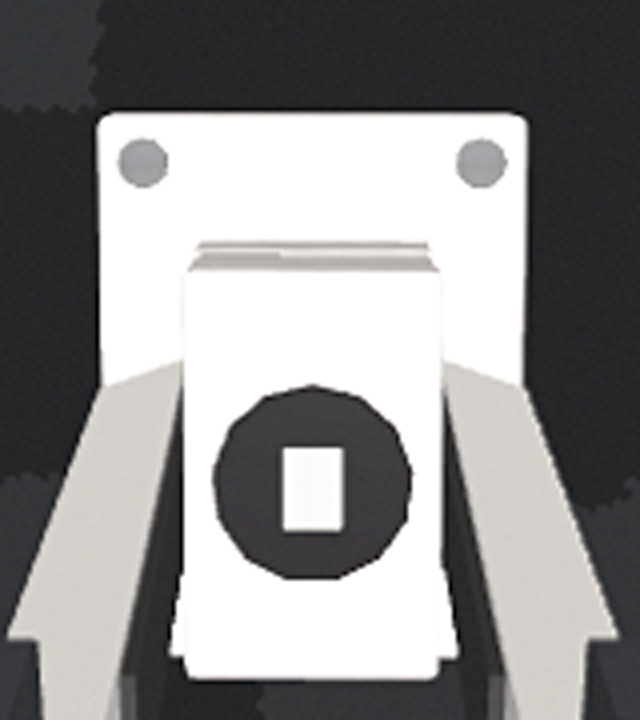

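```bash
python3 - <<'E'
from h import *
d=np.load('w18.npz');K=np.array([[353.318,0,317.677],[0,353.318,202.768],[0,0,1]])
cw=cam(dict(intrinsics=K,T_tool_cam=d['T']),dict(tool_pos=d['p'],ee_rot=d['r']))
a=lambda u,v:(u/4+240-.4,v/4+150-.4)
sc=[onz(cw,a(143,163),.010),onz(cw,a(482,163),.010)];h=np.array([np.cos(np.radians(27.25)),np.sin(np.radians(27.25)),0])
c=(sc[0]+sc[1])/2-.035*h;print(sc,np.linalg.norm(sc[0]-sc[1]),'plate c',c)
g=cv2.cvtColor(d['img'],cv2.COLOR_RGB2GRAY)
sub=(g[235:300,285:350]<110).astype(np.uint8);cs_,_=cv2.findContours(sub,cv2.RETR_EXTERNAL,cv2.CHAIN_APPROX_NONE);k=max(cs_,key=cv2.contourArea);e=cv2.fitEllipse(k)
uv=np.array(e[0])+[285,235];print(uv)
for dz in(-.001,0,.001):
  q=onz(cw,uv,d['p'][2]+.0255+dz);print('carrier',q,'along,lat mm',((q-c)@h*1e3).round(2),((q-c)@np.array([-h[1],h[0],0])*1e3).round(2))
# carrier far top edge (block top z = TCP-5.5+28)
f=onz(cw,a(312,270),d['p'][2]+.0225);print('far edge->centre',(f-.026*h-c)@h*1e3)
b=onz(cw,a(312,679),d['p'][2]+.0225);print('near edge->centre',(b+.026*h-c)@h*1e3)
E
```

```text
[array([0.50572084, 0.34710381, 0.01      ]), array([0.52862591, 0.3027424 , 0.01      ])] 0.04992571481924105 plate c [0.48605778 0.30889752 0.01      ]
[317.72544098 270.58163834]
carrier [0.48573349 0.30873715 0.05196143] along,lat mm -0.36 0.01
carrier [0.48601562 0.308884   0.05296143] along,lat mm -0.04 0.01
carrier [0.48629775 0.30903085 0.05396143] along,lat mm 0.27 0.01
far edge->centre -0.5440951749917754
near edge->centre 0.015925862281124702
```

View pics/s18.png

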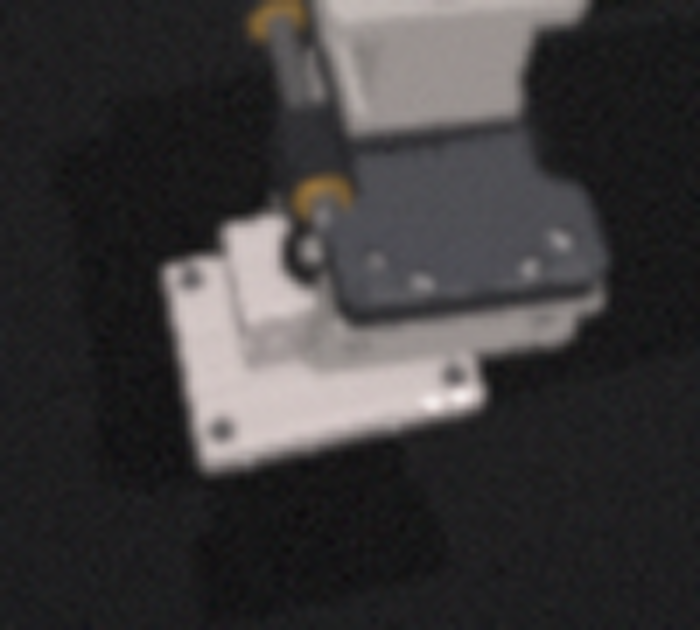

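Carrier and plate now agree to about 0.3 mm both ways. I'll descend gently.

Call:
send_rows(rows=[0, 0, -1.5, 0, 0, 0, 0, 0, 0, -1.5, 0, 0, 0, 0, 0, 0, -1.5, 0, 0, 0, 0, 0, 0, -1.5, 0, 0, 0, 0, 0, 0, -1, 0, 0, 0, 0, 0, 0, -1, 0, 0, 0, 0, 0, 0, 0, 0, 0, 0, 0, 0, 0, 0, 0, 0, 0, 0])

```text
time: 33.9
tool_pos: [0.4863, 0.3102, 0.0195]
ee_rot: [-2.968, -0.001, -1.095]
wrist_force: [0.5, 0.7, -0.3]
width: 0.0318
```

The sockets are over the studs, about 4 mm engaged, with no reaction force. Pressing home.

Call:
send_rows(rows=[0, 0, -1, 0, 0, 0, 0, 0, 0, -1, 0, 0, 0, 0, 0, 0, -0.8, 0, 0, 0, 0, 0, 0, -0.5, 0, 0, 0, 0, 0, 0, -0.4, 0, 0, 0, 0, 0, 0, -0.4, 0, 0, 0, 0, 0, 0, 0, 0, 0, 0, 0, 0, 0, 0, 0, 0, 0, 0])

```text
time: 34.9
tool_pos: [0.4863, 0.3102, 0.0156]
ee_rot: [-2.967, -0.001, -1.094]
wrist_force: [-0.9, 0.1, 1.3]
width: 0.0317
```

Call:
send_rows(rows=[0, 0, -0.4, 0, 0, 0, 0, 0, 0, -0.4, 0, 0, 0, 0, 0, 0, -0.3, 0, 0, 0, 0, 0, 0, 0, 0, 0, 0, 0, 0, 0, 0, 0, 0, 0, 0, 0, 0, 0, 0, 0, 0, 0, 0, 0, 0, 0, 0, 0, 0, 0, 0, 0, 0, 0, 0, 0])

```text
time: 35.9
tool_pos: [0.4863, 0.3103, 0.0155]
ee_rot: [-2.967, -0.001, -1.094]
wrist_force: [-3.5, -2.7, 7.7]
width: 0.0319
```

Call:
send_rows(rows=[0, 0, -0.5, 0, 0, 0, 0, 0, 0, -0.5, 0, 0, 0, 0, 0, 0, 0, 0, 0, 0, 0, 0, 0, 0, 0, 0, 0, 0, 0, 0, 0, 0, 0, 0, 0, 0, 0, 0, 0, 0, 0, 0, 0, 0, 0, 0, 0, 0, 0, 0, 0, 0, 0, 0, 0, 0])

```text
time: 36.9
tool_pos: [0.4864, 0.3103, 0.0155]
ee_rot: [-2.967, -0.001, -1.094]
wrist_force: [-5.5, -3.5, 12.3]
width: 0.0318
```

```bash
python3 - <<'E'
from bench import *
from h import *
S=snapshot('side'); save('s19.png',S['color'],(250,280,350,370),7)
W=snapshot('wrist');save('w19.png',W['color'],(240,150,400,330),4)
print(get_obs()['wrist_force'],get_obs()['tool_pos'])
E
```

```text
[-5.17189516 -3.44755585 12.34721302] [0.48635468 0.310283   0.01550961]
```

View pics/s19.png

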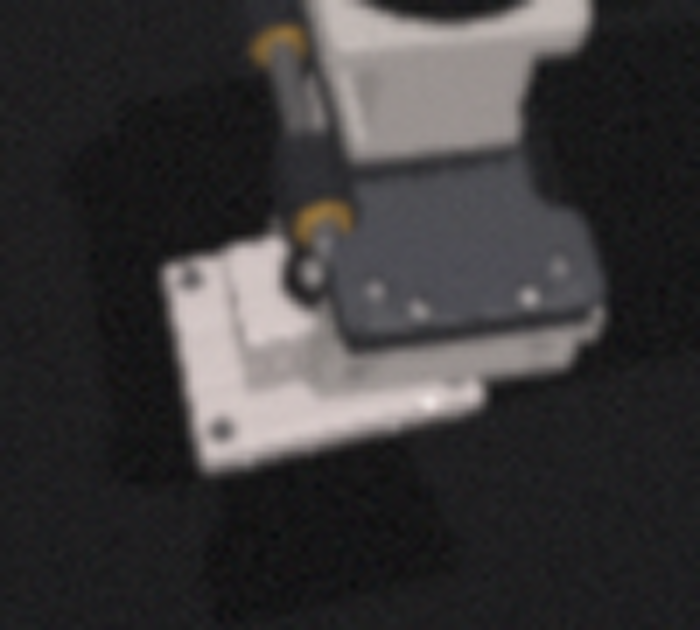

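View pics/w19.png

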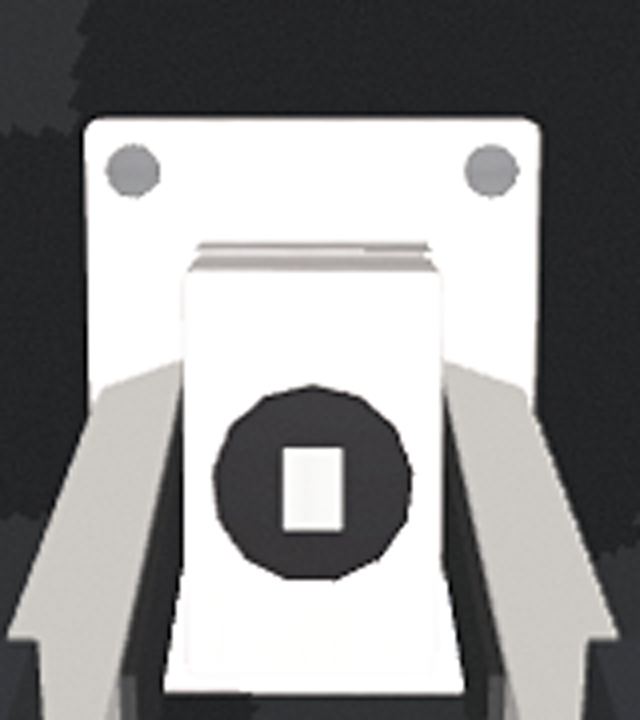

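Home: the height stopped at 15.5 mm while the force rose. I'll relieve the pressure and release.

Call:
send_rows(rows=[0, 0, 0.7, 0, 0, 0, 0, 0, 0, 0.5, 0, 0, 0, 0, 0, 0, 0, 0, 0, 0, 0, 0, 0, 0, 0, 0, 0, 0.38, 0, 0, 0, 0, 0, 0, 0.42, 0, 0, 0, 0, 0, 0, 0.5, 0, 0, 0, 0, 0, 0, 0.6, 0, 0, 0, 0, 0, 0, 0.6])

```text
time: 38.0
tool_pos: [0.4862, 0.3102, 0.0143]
ee_rot: [-2.968, -0.001, -1.094]
wrist_force: [0.5, -0.0, 0.8]
width: 0.0566
```

Call:
send_rows(rows=[-1, -0.5, 5, 0, 0, 0, 0.6, -2, -1, 12, 0, 0, 0, 0.6, -3, -1.5, 18, 0, 0, 0, 0.6, -3, -1.5, 20, 0, 0, 0, 0.6, -3, -1.5, 20, 0, 0, 0, 0.6, -3, -1.5, 20, 0, 0, 0, 0.6, -3, -1.5, 15, 0, 0, 0, 0.6, 0, 0, 0, 0, 0, 0, 0.6])

```text
time: 39.0
tool_pos: [0.4691, 0.3017, 0.127]
ee_rot: [-2.963, -0.001, -1.094]
wrist_force: [0.6, -0.4, -0.0]
width: 0.0564
```

Call:
send_rows(rows=[-10, -5, 3, 0, 0, 0, 0.6, -10, -5, 3, 0, 0, 0, 0.6, -10, -5, 3, 0, 0, 0, 0.6, -10, -5, 3, 0, 0, 0, 0.6, -8, -4, 0, 0, 0, 0, 0.6, 0, 0, 0, 0, 0, 0, 0.6, 0, 0, 0, 0, 0, 0, 0.6, 0, 0, 0, 0, 0, 0, 0.6])

```text
time: 40.0
tool_pos: [0.4204, 0.2773, 0.1363]
ee_rot: [-2.968, -0.001, -1.095]
wrist_force: [0.6, -0.2, -1.1]
width: 0.0564
```

```bash
python3 - <<'E'
from bench import *
from h import *
o=get_obs();print(o['time'],o['tool_pos'],o['wrist_force'],o['width'])
W=snapshot('wrist');save('w20.png',W['color'],(240,90,400,240),5)
np.savez('w20.npz',img=W['color'],p=o['tool_pos'],r=o['ee_rot'],T=W['T_tool_cam'])
S=snapshot('side'); save('s20.png',S['color'],(210,100,410,360),3)
T=snapshot('top');save('t20.png',T['color'],(160,150,480,320),2.4)
E
```

```text
40.0 [0.42043785 0.27729581 0.13628648] [ 0.56914209 -0.19162953 -1.12309764] 0.05635068179937028
```

View pics/w20.png

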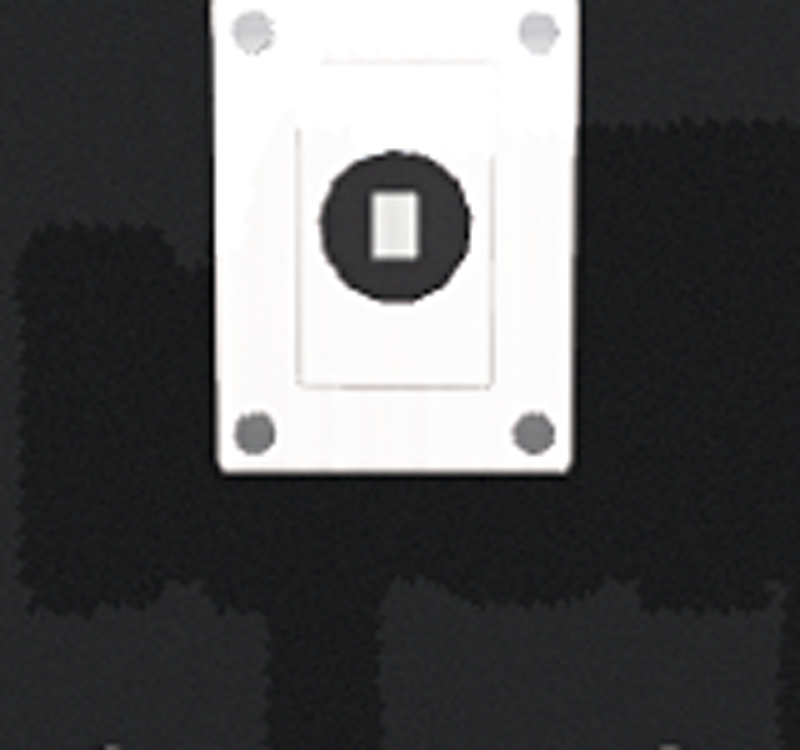

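View pics/s20.png

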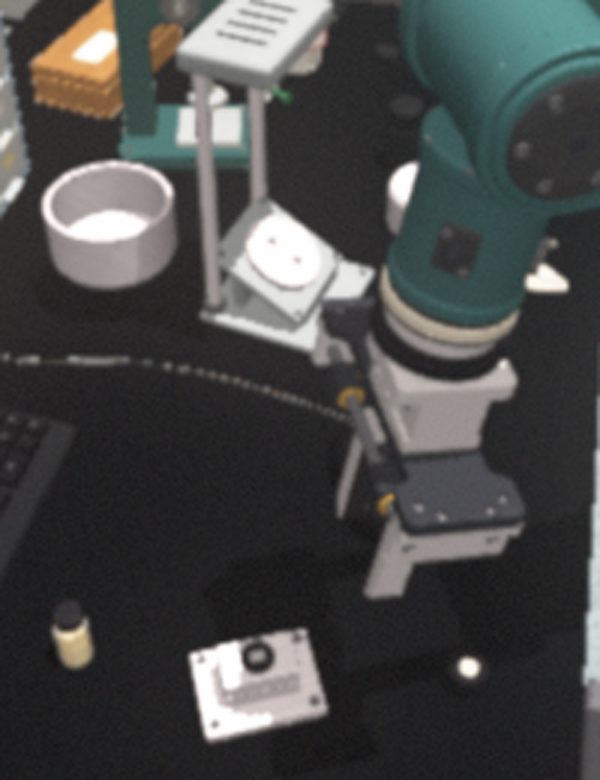

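View pics/t20.png

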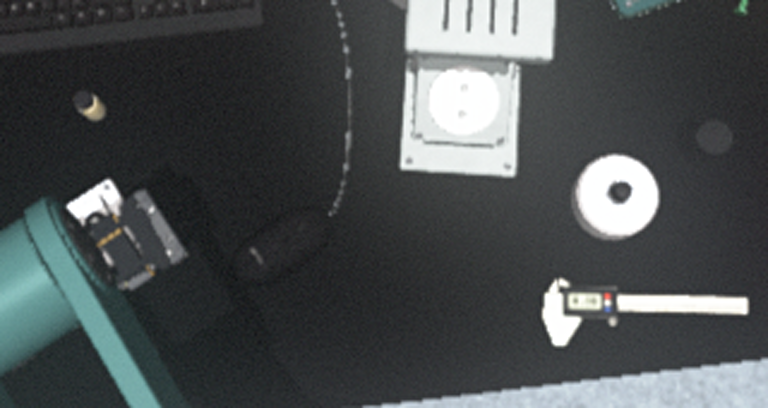

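```bash
python3 - <<'E'
from bench import *
from h import *
d=np.load('w20.npz');W=snapshot('wrist')
cw=cam(dict(intrinsics=W['intrinsics'],T_tool_cam=d['T']),dict(tool_pos=d['p'],ee_rot=d['r']));cs=cam(snapshot('side'))
a=lambda u,v:(u/5+240-.4,v/5+90-.4)
c=np.mean([onz(cw,a(*p),.010) for p in((253,33),(539,33),(534,433),(256,433))],0)
q=onz(cw,a(396,227),.041);print('plate',c,'disc',q,((q-c)[:2]*1e3).round(2))
print('disc z tri',tri([(cw,a(396,227)),(cs,(258/3+210-.3,656/3+100-.3))]))
n=np.array([onz(cw,a(*p),.038) for p in((297,385),(493,385))]);v=n[1]-n[0];print('edge',np.linalg.norm(v),np.degrees(np.arctan2(v[1],v[0])))
o=get_obs();print(o['time'],o['wrist_force'],abs(o['qvel']).max())
close_job()
E
```

```text
plate [0.48583774 0.30874104 0.01      ] disc [0.48519604 0.30845104 0.041     ] [-0.64 -0.29]
disc z tri (array([0.48548129, 0.30851496, 0.04040016]), [np.float64(0.00025001568082493183), np.float64(0.00025001568082478644)])
edge 0.03183108808774862 -62.68849555844455
40.25 [-0.10526082 -0.34740105  0.12626226] 0.0038622087767905718
the job is handed in; nothing more can be done
```

I completed both steps and handed the job in at 40.3 s of the 64 s allowed. No verdict came back, so the results below are from my own last checks.

**Cover:** I lifted it about 96 mm along the slope's normal by its knob, and the carrier stayed on its studs. It now stands knob up and released on the bare worktop near (0.45, -0.25). Contact came at the predicted height, and it looks level in the pictures.

**Carrier:** I drew it straight off the stand and pressed it onto the plate's studs with about 12 N, until its height stopped changing. My last measurements of it were:

| Check | Measured | Limit or target |
|---|---|---|
| Offset from plate centre | 0.7 mm | 4 mm |
| Top disc height, two views | 40.4 mm | 41 mm expected |
| Line-up with the plate | about 0.1° | 5.7° (0.1 rad) |

I did not measure its tilt separately. The top-height match and the pictures both show it sitting flat.

**Robot and bystanders:** The gripper is open and clear of everything. The vial, mount and canister look unmoved in the last pictures.

**What disagreed on the way:**
- **Plate axis:** I first took the plate's axis 90° wrong. A wrist view of the studs showed it, and I turned the carrier before lowering it.
- **Sideways offset:** The wrist camera's calibration shifts slightly with pose, which put the carrier 1.5 mm off sideways. I corrected it before insertion.
- **Side camera:** It read about 2–3 mm larger in x than the top camera, both at the stand and at the plate.
- **Refused move:** One move call was refused for a wrong row count, with no effect.

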